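Pack the tackle trays and check their joint

TASK

Put every line spool into the grey lower tray, lower the beige upper tray onto it until its four corner lugs are fully home in the sockets, and switch the tester on by pushing its knob down and, keeping it down, turning it clockwise to the stop. Then take the probe from its stand and guide its tip slowly (about 3 cm a second) along the bare rim close beside the upper tray's wall, from the left end of the far side (as the robot sees it) along the far side, round the far right corner and along the right side to its near end, and hang the probe upright in its stand again. Leave everything else on the shelf where it is.

Things in the scene. Friction and masses are not known exactly. Their poses are not given: they have to be found in the camera images.
- base: grey lower tray fixed to the shelf, 154 (x) x 204 (y) x 50 mm, floor 4 mm, inner space 106 x 156 mm, flat rim 24 mm wide. Origin: centre of underside; x roughly away from the robot, y to its left. Rim has 14 x 14 mm sockets, open to the floor, centred at x +-55, y +-80 mm; walls round them fill the inner corners (|x| > 43 with |y| > 68 mm)
- lid_grip (a point): grip point of the loose beige upper tray (126 x by 176 y mm, walls 25 mm high, 350 g): middle of its upright black rib handle, 48 mm above the underside. Rib 14 mm thick (x), 70 long (y), top 65 mm up. Lugs 10 mm square and long, with 6 mm tips, under x +-55, y +-80 mm. On the shelf it stands on them. Half a turn is the same. Seated, this point is 98 mm above the lower tray's origin
- sel_push (a joint): how far the knob is pushed down: 0 (up, held by a spring) to 0.006 m; fully down takes about 7 N. It rises by itself when released
- sel_turn (a joint): knob rotation in rad, 0 = off, growing clockwise seen from above, to a stop at 1.2 = on. Stays where it is left. It may be turned only while pushed down
- stand: wooden fork stand for the probe, fixed to the shelf: foot 90 (x) x 70 (y) x 8 mm and two upright cheeks 50 mm long (x), 16 mm thick, with a 16 mm slot between them running along x, open at both ends and on top; tops 75 mm above the shelf. Origin at the centre of the foot's underside
- probe_tip (a point): lowest point of the probe: the end of its 8 mm thick round steel shaft with a ball end. z points up along the probe to the handle. The square collar, 40 x 40 mm, whose underside is 60 mm above the tip, rests on top of the two cheeks with the shaft in the slot, so that the tip then stands 15 mm above the shelf
- sel_grip (a point): grip point of the black selector knob, on its upright axis, on top of the fixed grey tester box (110 x 90 x 50 mm high): a bar 46 mm long (this point's x) and 12 mm thick (y), its top 10 mm above this point; the 56 mm disc that carries the bar has its upper face 16 mm below this point. 84 mm above the shelf when up
- probe_grip (a point): grip point on the square handle of the loose probe, a 100 g stylus that hangs upright in the stand: 96 mm above the tip. The handle is 18 x 18 mm (sides along this point's x and y), from 66 to 118 mm above the tip
- spool0_c (a point): centre of a loose line spool (black flanges, 36 mm diameter, 30 mm tall, 40 g), at first standing on its flat end on the shelf; z along its axis. Two to four spools are present
- spool1_c (a point): centre of a loose line spool (black flanges, 36 mm diameter, 30 mm tall, 40 g), at first standing on its flat end on the shelf; z along its axis. Two to four spools are present
- spool2_c (a point): centre of a loose line spool (black flanges, 36 mm diameter, 30 mm tall, 40 g), at first standing on its flat end on the shelf; z along its axis. Two to four spools are present
- spool3_c (a point): centre of a loose line spool (black flanges, 36 mm diameter, 30 mm tall, 40 g), at first standing on its flat end on the shelf; z along its axis. Two to four spools are present
- seam0 (a point): point 0 of the joint path, on top of the lower tray's rim 6 mm outside the seated upper tray's wall: left end of the far side (seen from the robot)
- seam1 (a point): point 1 of the joint path, on top of the lower tray's rim 6 mm outside the seated upper tray's wall: far side, left of middle (seen from the robot)
- seam2 (a point): point 2 of the joint path, on top of the lower tray's rim 6 mm outside the seated upper tray's wall: far side, right of middle (seen from the robot)
- seam3 (a point): point 3 of the joint path, on top of the lower tray's rim 6 mm outside the seated upper tray's wall: far right corner (seen from the robot)
- seam4 (a point): point 4 of the joint path, on top of the lower tray's rim 6 mm outside the seated upper tray's wall: right side, far part (seen from the robot)
- seam5 (a point): point 5 of the joint path, on top of the lower tray's rim 6 mm outside the seated upper tray's wall: middle of the right side (seen from the robot)
- seam6 (a point): point 6 of the joint path, on top of the lower tray's rim 6 mm outside the seated upper tray's wall: right side, near end (seen from the robot)
- reel: bystander, to be left alone: black fishing reel
- bobber: bystander, to be left alone: small orange bobber
- spinner: bystander, to be left alone: stainless spinner
- wax: bystander, to be left alone: low round tin
- tape: bystander, to be left alone: tape measure, a grey block
Mind the look-alikes: they are no part of the job. What is shaped like the part that bears spool0_c but blue or pink is not meant.

How it is judged:
On the way, in this order (a step that is already met when the one before it is completed fails the run):
1. every spool is in the lower tray and the upper tray is seated on it (x of spool0_c in the frame of base between -0.053 and 0.053 m and y of spool0_c in the frame of base between -0.078 and 0.078 m and z of spool0_c in the frame of base between 0 and 0.045 m and x of spool1_c in the frame of base between -0.053 and 0.053 m and y of spool1_c in the frame of base between -0.078 and 0.078 m and z of spool1_c in the frame of base between 0 and 0.045 m and x of spool2_c in the frame of base between -0.053 and 0.053 m and y of spool2_c in the frame of base between -0.078 and 0.078 m and z of spool2_c in the frame of base between 0 and 0.045 m and x of spool3_c in the frame of base between -0.053 and 0.053 m and y of spool3_c in the frame of base between -0.078 and 0.078 m and z of spool3_c in the frame of base between 0 and 0.045 m and x of lid_grip in the frame of base between -0.004 and 0.004 m and y of lid_grip in the frame of base between -0.004 and 0.004 m and z of lid_grip in the frame of base between 0.09 and 0.1005 m and angle between the x axis of lid_grip and the x axis of base, either way round below 0.035 rad and angle between lid_grip's own z axis and vertical below 0.03 rad), for 0.2 s.
2. with the upper tray seated and the tester switched on, the probe tip passes slowly over the joint: left end of the far side (distance between probe_tip and seam0 below 0.007 m and value of joint sel_turn above 1 rad and x of lid_grip in the frame of base between -0.004 and 0.004 m and y of lid_grip in the frame of base between -0.004 and 0.004 m and z of lid_grip in the frame of base between 0.09 and 0.1005 m and angle between the x axis of lid_grip and the x axis of base, either way round below 0.035 rad and angle between lid_grip's own z axis and vertical below 0.03 rad), for 0.15 s.
3. with the upper tray seated and the tester switched on, the probe tip passes slowly over the joint: far side, left of middle (distance between probe_tip and seam1 below 0.007 m and value of joint sel_turn above 1 rad and x of lid_grip in the frame of base between -0.004 and 0.004 m and y of lid_grip in the frame of base between -0.004 and 0.004 m and z of lid_grip in the frame of base between 0.09 and 0.1005 m and angle between the x axis of lid_grip and the x axis of base, either way round below 0.035 rad and angle between lid_grip's own z axis and vertical below 0.03 rad), for 0.15 s.
4. with the upper tray seated and the tester switched on, the probe tip passes slowly over the joint: far side, right of middle (distance between probe_tip and seam2 below 0.007 m and value of joint sel_turn above 1 rad and x of lid_grip in the frame of base between -0.004 and 0.004 m and y of lid_grip in the frame of base between -0.004 and 0.004 m and z of lid_grip in the frame of base between 0.09 and 0.1005 m and angle between the x axis of lid_grip and the x axis of base, either way round below 0.035 rad and angle between lid_grip's own z axis and vertical below 0.03 rad), for 0.15 s.
5. with the upper tray seated and the tester switched on, the probe tip passes slowly over the joint: far right corner (distance between probe_tip and seam3 below 0.007 m and value of joint sel_turn above 1 rad and x of lid_grip in the frame of base between -0.004 and 0.004 m and y of lid_grip in the frame of base between -0.004 and 0.004 m and z of lid_grip in the frame of base between 0.09 and 0.1005 m and angle between the x axis of lid_grip and the x axis of base, either way round below 0.035 rad and angle between lid_grip's own z axis and vertical below 0.03 rad), for 0.15 s.
6. with the upper tray seated and the tester switched on, the probe tip passes slowly over the joint: right side, far part (distance between probe_tip and seam4 below 0.007 m and value of joint sel_turn above 1 rad and x of lid_grip in the frame of base between -0.004 and 0.004 m and y of lid_grip in the frame of base between -0.004 and 0.004 m and z of lid_grip in the frame of base between 0.09 and 0.1005 m and angle between the x axis of lid_grip and the x axis of base, either way round below 0.035 rad and angle between lid_grip's own z axis and vertical below 0.03 rad), for 0.15 s.
7. with the upper tray seated and the tester switched on, the probe tip passes slowly over the joint: middle of the right side (distance between probe_tip and seam5 below 0.007 m and value of joint sel_turn above 1 rad and x of lid_grip in the frame of base between -0.004 and 0.004 m and y of lid_grip in the frame of base between -0.004 and 0.004 m and z of lid_grip in the frame of base between 0.09 and 0.1005 m and angle between the x axis of lid_grip and the x axis of base, either way round below 0.035 rad and angle between lid_grip's own z axis and vertical below 0.03 rad), for 0.15 s.
8. with the upper tray seated and the tester switched on, the probe tip passes slowly over the joint: right side, near end (distance between probe_tip and seam6 below 0.007 m and value of joint sel_turn above 1 rad and x of lid_grip in the frame of base between -0.004 and 0.004 m and y of lid_grip in the frame of base between -0.004 and 0.004 m and z of lid_grip in the frame of base between 0.09 and 0.1005 m and angle between the x axis of lid_grip and the x axis of base, either way round below 0.035 rad and angle between lid_grip's own z axis and vertical below 0.03 rad), for 0.15 s.
At the end, for the whole second after the job is handed in: every spool is inside the lower tray; the upper tray is seated (within 4 mm, 2 degrees and 2.5 mm of fully down); the knob is turned past 1.0 rad; the probe hangs upright (within 4.5 degrees) on the cheeks of its stand, its shaft in the slot and within 20 mm of the middle; all at rest (all of step 1 and value of joint sel_turn above 1 rad and x of probe_tip in the frame of stand between -0.02 and 0.02 m and y of probe_tip in the frame of stand between -0.012 and 0.012 m and z of probe_tip in the frame of stand between 0.01 and 0.019 m and angle between probe_tip's own z axis and vertical below 0.08 rad and linear speed of each of probe, lid below 0.02 m/s); the robot touches nothing.
It fails at once if the knob is turned while it is not pushed down (value of joint sel_push below 0.0015 m and value of joint sel_turn between 0.4 and 0.85 rad).
It fails at once if a bystander is moved more than 3 cm (distance of any of reel, bobber, spinner, wax, tape from where it was at the start of the episode above 0.03 m).
Of spool0, spool1, spool2, spool3 only 2 to 4 are there at a start; the rules pass over those that are not, and their reading is None.
At some moment in a run one of spool0, spool1, spool2, spool3, lid may be knocked a few centimetres aside while the robot is not near it.
It also fails if it takes over 210 s, if anything falls off the work surface, if the arm or the gripper's body presses on something with over 40 N, if the wrist force passes 120 N, or if a joint passes its speed limit or range.

ROBOT

A 7-joint arm with a two-finger parallel gripper is mounted at the origin on the work surface. World frame = base frame: x ahead of the robot, y to its left, z up, the work surface at z = 0. Lengths are in m, angles in rad, forces in N, time in s.
With the tool pointing down it reaches from about 0.425 to 0.95 m from the base axis. Payload 4.7 kg.
Tool frame: the origin (TCP) lies midway between the tips of the shut fingers; the grasp point (between the pads) lies 19 mm behind it; z points along the fingers, y is the line along which they close (so a half turn about z gives the same grasp; the last joint's range is limited). The gripper opens to 85 mm and grips with 20 to 120 N. Pads are 22 mm wide; open, the fingers measure 114 mm over their backs; the gripper's body (76 mm by 85 mm) begins 54 mm behind the grasp point. The pads swing forward as they close: fully open they stand 13 mm farther back than shut.
Start: joints at [-1.22, 0.469, -0.049, 1.532, 0.024, 1.141, -0.082], TCP at [0.25, 0.627, 0.231] pointing down, gripper open.
Joint ranges: [-2.59, 2.59], [-0.33, 1.99], [-1.39, 1.29], [0.1, 2.45], [-1.04, 4.18], [0.21, 1.99], [-2.66, 2.66]. Speed limits (rad/s): [2.57, 2.57, 3.14, 3.14, 3.14, 3.14, 3.14].

INTERFACE

Orientations are given as a unit quaternion [w, x, y, z].
In Python, from station import * gives the robot as it stands.
- The arm moves only by the tool send_rows, never from a script. Its argument "rows" is a list of rows, each an object with "slide": the shift along the tool's x, y, z in cm, a list of three; "angular": the turn, a rotation vector about the tool's x, y, z in degrees, a list of three. A call has 1 to 8 rows; each row shifts and turns the commanded pose from where the row before left it, along the tool's axes as they then stand; what a row does not reach is not made up. A row lasts 1/8 s, in which the tool goes at most 62.5 mm and 10.7 degrees, less where a joint would pass 70% of its speed; a pose out of reach is approached as far as the arm can. A call is refused whole if a number of a shift passes 6.25 or a number of a turn 10.7, either way. A call with a gripper value outside its range is refused whole. "fingers" is the opening, from -1 (shut) to 1 (fully open), set as the call begins (left out, the last holds). The fingers move at their own pace and stop on an object; "squeeze" is the grip in N (left out, the last holds). Time passes only in rows, so rows that do not move let the fingers close. It gives the time, the measured TCP pose, the force, the opening and the grip force at its end, in the units of the state.
- observe(): the state, without advancing time (a new reading comes with each control period).
- capture(name): name is "scene" or "top" or "wrist"; returns the picture (480x640x3 uint8, red, green, blue); there is no depth.
- camera_model(name): a dict with "vfov" (degrees; the focal length in pixels is half the picture's height over the tangent of half this angle, whatever the lens; pixels are square), "cx", "cy" (the principal point, pixels), "distortion" ([k1, k2, p1, p2, k3] as OpenCV has them; the pictures are not rectified), "T" (4x4, takes a point from camera to world coordinates). Camera axes: x right, y up, looking along -z (the intrinsics and any distortion apply to the point x, -y, -z); pixel columns grow to the right and rows downward; lengths in m; the calibration is good to about 2 mm. A picture is of the moment at which its call begins: read the wrist's pose just before it. camera_model takes no time and is no camera call; for the wrist camera it gives the pose at the moment of the call.
- close_job(): hands the job in; it is judged then, once.
The state is a dict: "clock": time; "joints": joint angles; "qd": joint speeds; "joint_torque": joint torques, N m; "eef_pos": TCP position; "tcp_rot": TCP orientation; "ft_force": force on the tool from outside, world axes, zero at the start; "moment": the same for the moment, N m; "grip_width": finger opening in m; "grasp_force": force on a finger pad.
Only numpy, scipy, OpenCV 4.12 (cv2) and the standard library are available. Lean on these libraries where they do the work, as an engineer would, in place of code of your own. Each camera call takes 0.05 s, during which the arm holds its last target. There are 200 camera calls.

## Working session

There is one attempt and no reset: what is moved stays moved. The work goes in short steps, Python scripts to look and compute and a tool call to move; the robot and the scene stay as the last step left them, time stands still between calls to the robot, and variables do not carry over. Pictures are saved under pics/ and viewed, at most 19 in all, crops included, and the job is handed in when it is done.

Besides the shell and the picture viewer there is one more tool, called after "Emit:" as name(argument=value, ...), one argument or row to a line, values as JSON. send_rows: Moves the arm, as the interface text tells. Its arguments: {"type":"object","properties":{"rows":{"type":"array"},"fingers":{"type":"number"},"squeeze":{"type":"number"}},"required":["rows"]}

```bash
ls; mkdir -p pics; python3 - <<'E'
from station import *
import cv2
print(observe())
for n in("scene","top","wrist"):
    m=camera_model(n);print(n,m)
    im=capture(n);cv2.imwrite(f"pics/{n}0.png",im[:,:,::-1])
E
```

```text
pics
{'clock': 0.0, 'joints': array([-1.21988871,  0.46944495, -0.04858397,  1.53371026,  0.02407971,
        1.14102618, -0.08232358]), 'qd': array([-0.00030525,  0.00211255,  0.00064023,  0.00038036, -0.00026514,
        0.00020611,  0.00125789]), 'joint_torque': array([-1.05154454e-04, -5.10308826e+01, -4.66067204e-02, -2.37723863e+01,
        1.05545431e-02,  7.24238867e-03, -1.24615420e-05]), 'eef_pos': array([0.25001968, 0.62634083, 0.23025212]), 'tcp_rot': array([-1.58476198e-04,  1.88769175e-01,  9.82020975e-01, -9.89359517e-04]), 'ft_force': array([-0.05693416, -0.40155829,  0.09359549]), 'moment': array([-0.0141505 ,  0.0351212 , -0.02220928]), 'grasp_force': 0.0, 'grip_width': 0.08569277047070593}
scene {'vfov': 42.83966029483868, 'cx': 318.17580633983044, 'cy': 247.64767191138708, 'distortion': array([0.01341306, 0.        , 0.        , 0.        , 0.        ]), 'T': array([[-0.61896267, -0.40641842,  0.67209321,  1.3310441 ],
       [ 0.78511812, -0.34389977,  0.51509464,  0.54780315],
       [ 0.02178875,  0.84649691,  0.53194759,  0.69602504],
       [ 0.        ,  0. 
[... 181 characters left out ...]
0.       ,  0.       ]), 'T': array([[ 0.02570414,  0.99036838, -0.1360506 ,  0.39711243],
       [-0.9991747 ,  0.02973425,  0.02767301, -0.01329405],
       [ 0.03145183,  0.13522701,  0.99031532,  1.29034059],
       [ 0.        ,  0.        ,  0.        ,  1.        ]])}
wrist {'vfov': 60.41939537500645, 'cx': 320.32236796630536, 'cy': 235.81466166507124, 'distortion': array([-0.05589333,  0.        ,  0.        ,  0.        ,  0.        ]), 'T': array([[ 0.37051728, -0.89178974, -0.25966902,  0.18443955],
       [ 0.92882337,  0.35513321,  0.10567665,  0.65165917],
       [-0.00202426, -0.28034168,  0.95989814,  0.37301989],
       [ 0.        ,  0.        ,  0.        ,  1.        ]])}
```

View pics/top0.png

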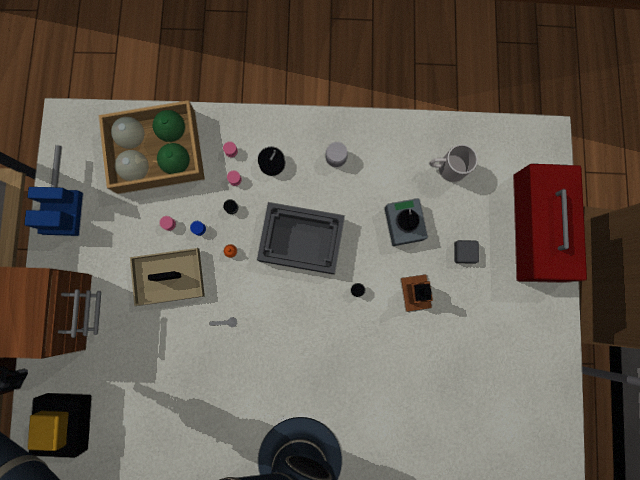

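View pics/scene0.png

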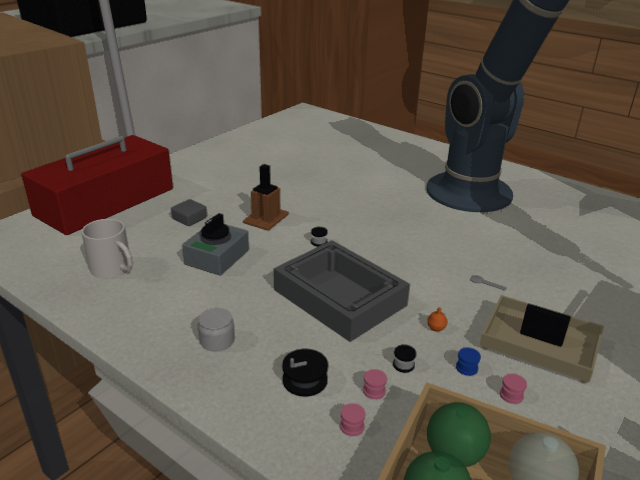

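The top view shows the base at (301,238), the lid at (167,277), black spools at (231,207) and (358,290), the knob at (408,218), and the probe and stand at (417,293). The pink and blue spools are decoys. The scene view agrees: only two black-flanged spools with white line.

```bash
cat > h.py <<'E'
from station import *
import numpy as np, cv2
from scipy.spatial.transform import Rotation as Ro
def rays(m,uv):
    f=240/np.tan(np.radians(m["vfov"])/2)
    K=np.array([[f,0,m["cx"]],[0,f,m["cy"]],[0,0,1]])
    p=cv2.undistortPoints(np.array(uv,float).reshape(-1,1,2),K,np.array(m["distortion"])).reshape(-1,2)
    d=np.c_[p[:,0],-p[:,1],-np.ones(len(p))]@m["T"][:3,:3].T
    return m["T"][:3,3],d
def onplane(m,uv,z):
    o,d=rays(m,uv); return o+d*((z-o[2])/d[:,2])[:,None]
def project(m,P):
    f=240/np.tan(np.radians(m["vfov"])/2)
    K=np.array([[f,0,m["cx"]],[0,f,m["cy"]],[0,0,1]])
    q=(np.atleast_2d(P)-m["T"][:3,3])@m["T"][:3,:3]; q=q*[1,-1,-1]
    return cv2.projectPoints(q,np.zeros(3),np.zeros(3),K,np.array(m["distortion"]))[0].reshape(-1,2)
def blobs(mask,amin=30):
    cs=cv2.findContours(mask.astype(np.uint8),cv2.RETR_EXTERNAL,cv2.CHAIN_APPROX_NONE)[0]
    return sorted([c for c in cs if cv2.contourArea(c)>amin],key=cv2.contourArea,reverse=True)
def rect(m,c,z):
    "min-area rectangle of contour on plane z: centre, sizes, yaw(deg) of 1st side"
    P=onplane(m,c.reshape(-1,2),z)[:,:2]
    (cx,cy),(w,h),a=cv2.minAreaRect((P*1000).astype(np.float32))
    return np.array([cx,cy])/1000,(w,h),a
def pose():
    s=observe(); w,x,y,z=s["tcp_rot"]; return s["eef_pos"],Ro.from_quat([x,y,z,w]),s
def go(target,yaw=None):
    """shift in tool axes (cm) and turn (deg rotvec) to target with tool down, tool x at yaw deg (mod 180)"""
    p,R,s=pose(); M=R.as_matrix()
    out=["cm",np.round(M.T@(np.array(target)-p)*100,2)]
    if yaw is not None:
        y0=np.degrees(np.arctan2(M[1,0],M[0,0])); dy=(yaw-y0+90)%180-90
        a=np.radians(y0+dy); X=[np.cos(a),np.sin(a),0];Z=[0,0,-1]
        T=np.c_[X,np.cross(Z,X),Z]
        out+=["yaw now",round(y0,1),"turn",np.round(np.degrees((R.inv()*Ro.from_matrix(T)).as_rotvec()),1)]
    print(*out,"pos",np.round(p,4),"q",np.round(s["joints"],2),"w",round(s["grip_width"],4),"t",round(s["clock"],2))
def snap(n,name=None):
    m=camera_model(n); im=capture(n)
    if name: cv2.imwrite(f"pics/{name}.png",im[:,:,::-1])
    return m,im,cv2.cvtColor(im,cv2.COLOR_RGB2HSV)
E
python3 - <<'E'
from h import *
m=camera_model("top"); im=cv2.imread("pics/top0.png"); hsv=cv2.cvtColor(im,cv2.COLOR_BGR2HSV)
for n,u,v in[("spA",231,207),("spB",358,290),("lid",141,266),("lidin",190,290),("base",266,257),("basefl",300,240),("tester",392,235),("knob",408,216),("collar",423,292),("wood",408,298),("bg",330,330)]:
    print(n,hsv[v,u],np.round(onplane(m,[[u,v]],0.03)[0],3))
dark=hsv[:,:,2]<40
for c in blobs(dark,20):
    (u,v),(w,h),a=cv2.minAreaRect(c)
    if 120<u<500 and 130<v<330: print("dark",round(u),round(v),round(w),round(h),round(a),np.round(onplane(m,[[u,v]],0.03)[0],3))
E
```

```text
spA [100  55  14] [0.645 0.2   0.03 ]
spB [165  46  11] [ 0.436 -0.14   0.03 ]
lid [22 80 93] [0.482 0.425 0.03 ]
lidin [ 20  80 125] [0.424 0.294 0.03 ]
base [135   8  68] [0.515 0.102 0.03 ]
basefl [105   8  65] [0.562 0.015 0.03 ]
tester [101  45  45] [ 0.583 -0.228  0.03 ]
knob [173 255   4] [ 0.635 -0.271  0.03 ]
collar [135 255   2] [ 0.435 -0.311  0.03 ]
wood [ 10 168  76] [ 0.418 -0.271  0.03 ]
bg [ 33  14 161] [ 0.331 -0.07   0.03 ]
dark 271 161 28 25 68 [0.774 0.099 0.03 ]
dark 408 220 21 22 45 [ 0.624 -0.27   0.03 ]
dark 422 292 16 16 90 [ 0.435 -0.308  0.03 ]
dark 164 276 7 32 82 [0.457 0.364 0.03 ]
dark 294 222 29 65 68 [0.609 0.032 0.03 ]
dark 230 206 13 13 90 [0.646 0.201 0.03 ]
dark 358 290 12 13 90 [ 0.436 -0.139  0.03 ]
dark 178 133 8 23 39 [0.845 0.354 0.03 ]
```

```bash
python3 -c "
import cv2
a=cv2.imread('pics/top0.png')[190:320,125:445]
cv2.imwrite('pics/crop0.png',cv2.resize(a,None,fx=2.5,fy=2.5,interpolation=cv2.INTER_CUBIC))"
```

```text
(no output)
```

View pics/crop0.png

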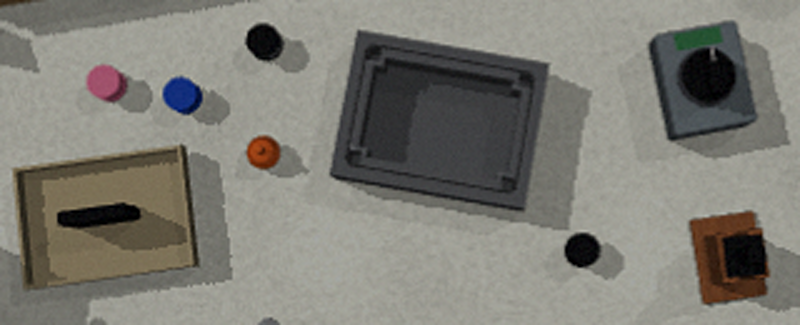

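The crop confirms the base is tilted by about -10° in yaw and the lid by about +6°. Both spools have clear surroundings.

```bash
python3 -c "
from h import *
go([0.60,0.17,0.32],80)"
```

```text
cm [-49.42 -29.44  -8.9 ] yaw now 158.2 turn [-0.1  0.1 78.2] pos [0.2501 0.6265 0.2305] q [-1.22  0.47 -0.05  1.53  0.02  1.14 -0.08] w 0.0854 t 0.15
```

Emit:
send_rows(
  rows=[
    {"slide":[-4.94,-2.94,-0.89],"angular":[0,0,0]},
    {"slide":[-4.94,-2.94,-0.89],"angular":[0,0,0]},
    {"slide":[-4.94,-2.94,-0.89],"angular":[0,0,0]},
    {"slide":[-4.94,-2.94,-0.89],"angular":[0,0,0]},
    {"slide":[-4.94,-2.94,-0.89],"angular":[0,0,0]},
    {"slide":[-4.94,-2.94,-0.89],"angular":[0,0,0]},
    {"slide":[-4.94,-2.94,-0.89],"angular":[0,0,0]},
    {"slide":[-4.94,-2.94,-0.89],"angular":[0,0,0]},
  ],
)

```text
clock: 1.15
eef_pos: [0.5308, 0.2603, 0.3027]
tcp_rot: [-0.0, 0.189, 0.982, 0.0]
ft_force: [-0.4, 0.4, 0.4]
grip_width: 0.0853
grasp_force: 0.0
```

Emit:
send_rows(
  rows=[
    {"slide":[-4.94,-2.94,-0.89],"angular":[0,0,0]},
    {"slide":[-4.94,-2.94,-0.89],"angular":[0,0,0]},
    {"slide":[0,0,0],"angular":[0,0,10]},
    {"slide":[0,0,0],"angular":[0,0,10]},
    {"slide":[0,0,0],"angular":[0,0,10]},
    {"slide":[0,0,0],"angular":[0,0,10]},
    {"slide":[0,0,0],"angular":[0,0,10]},
    {"slide":[0,0,0],"angular":[0,0,10]},
  ],
)

```text
clock: 2.15
eef_pos: [0.5998, 0.1708, 0.3199]
tcp_rot: [-0.0, 0.657, 0.754, -0.0]
ft_force: [0.6, -0.2, 0.6]
grip_width: 0.0852
grasp_force: 0.0
```

Emit:
send_rows(
  rows=[
    {"slide":[0,0,0],"angular":[0,0,10]},
    {"slide":[0,0,0],"angular":[0,0,8.2]},
    {"slide":[0,0,0],"angular":[0,0,0]},
    {"slide":[0,0,0],"angular":[0,0,0]},
  ],
  fingers=0.4,
)

```text
clock: 2.65
eef_pos: [0.5999, 0.1709, 0.3201]
tcp_rot: [-0.0, 0.765, 0.644, -0.0]
ft_force: [-0.3, 0.5, 0.6]
grip_width: 0.0598
grasp_force: 0.0
```

```bash
python3 -c "
from h import *
go([0.60,0.17,0.32],80)
m,im,h=snap('wrist','w1'); print(m['T'])
print(np.round(project(m,[[0.646,.201,.03],[.562,.015,.05]])))"
```

```text
cm [-0.08  0.03  0.01] yaw now 80.2 turn [-0.   0.   0.2] pos [0.5999 0.1709 0.3201] q [-0.66  0.33  0.42  1.56 -0.14  1.27 -0.39] w 0.0598 t 2.65
[[ 9.85338034e-01  1.63479005e-01  4.88218538e-02  6.12712350e-01]
 [-1.70610920e-01  9.45687168e-01  2.76708682e-01  2.39680734e-01]
 [-9.34140556e-04 -2.80981131e-01  9.59712838e-01  4.62768175e-01]
 [ 0.00000000e+00  0.00000000e+00  0.00000000e+00  1.00000000e+00]]
[[359. 148.]
 [310. 329.]]
```

View pics/w1.png

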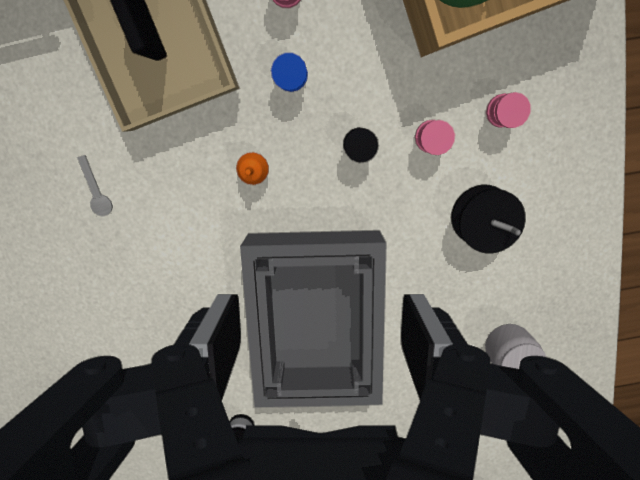

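The wrist view shows spool A at (360,145), the base rim spanning roughly (242..385, 247..408), the bobber at (252,168) and the reel at (488,218).

```bash
cat > m1.py <<'E'
from h import *
E
python3 - <<'E'
from h import *
m=camera_model('wrist'); im=cv2.imread('pics/w1.png'); h=cv2.cvtColor(im,cv2.COLOR_BGR2HSV)
V=h[:,:,2]
for u in(280,345): print('col',u,V[228:268,u],V[385:412,u])
for v in(270,280): print('row',v,V[v,236:282],V[v,352:392])
d=blobs(V[100:190,320:400]<45,200)
for c in d:
    c=c+[320,100]; (u,v),r=cv2.minEnclosingCircle(c); P=onplane(m,[[u,v],[u-r,v],[u+r,v]],.03);print('A',u,v,r,P[0],P[2]-P[1])
E
```

```text
col 280 [178 177 181 180 122  65  62  61  63  64  64  63  64  63  64  61  64  83
  90  92  90  90  91  91  89  90  90  91  69  44  77  90  91  91  91  91
  91  89  83  73] [ 98  96  89  87  88  90  96 102 103 107 101  85  52  51  87  89  88  87
  89  87  88  95 122 141 140 142 140]
col 345 [181 184 149  91  64  63  62  64  62  63  63  62  63  61  64  74  87  90
  90  90  90  90  89  90  89  89  87  56  57  82  88  90  89  88  90  90
  89  72  65  64] [ 62  60  60  64  87  88  89  87  87  87  83  45  63  87  89  86  88  87
  87  88 103 130 140 141 142 144 166]
row 270 [179 182 186 189 190 157  97  90  90  90  89  91  91  90  91  90  92  88
  37  53  57  64  64  64  63  63  64  63  65  63  63  62  54  82  90  90
  91  83  46  49  68  69  69  70  69  69] [ 63  65  90 103 106 109 102  89  90  92  90  91  90  90  91  90  91  90
  92  85  61  46  79  90  90  91  90  91  92  90  90  91  90 122 176 191
 187 184 184 187]
row 280 [180 183 190 193 185 144 133  93  88  90  90  93  91  89  90  90  90  89
  68  37  78  91  90  91  89  91  89  90  88  55  41  37  39  37  44  64
  71  70  69  70  71  70  70  71  69  69] [ 63  63  64  64  63  65  64  54  42  39  43  65  91  92  91  91  91  90
  90  86  65  47  79  90  90  91  91  92  92  90  92  89  91 134 191 190
 188 193 197 197]
A 360.0305480957031 144.45037841796875 17.040159225463867 [0.64784872 0.2045299  0.03      ] [ 0.03465335 -0.00593101  0.        ]
```

```bash
cat > m1.py <<'E'
from h import *
def base_pose(m,h,show=True):
    V=h[:,:,2].astype(int); k=(V>78)&(V<112)&(h[:,:,1]<60)
    c=blobs(k,2000)
    for cc in c[:2]:
        ce,(w,hh),a=rect(m,cc,.05)
        if show: print("base",np.round(ce,4),round(w,1),round(hh,1),round(a,2))
if __name__=="__main__":
    m=camera_model('wrist'); im=cv2.imread('pics/w1.png'); h=cv2.cvtColor(im,cv2.COLOR_BGR2HSV)
    base_pose(m,h)
    # line fits on edge samples
    V=cv2.GaussianBlur(h[:,:,2],(3,3),0).astype(float)
    def edge(pts,d,L=6):
        out=[]
        for p in pts:
            t=np.arange(-L,L+.1,.25); q=np.array(p)[None]+t[:,None]*np.array(d)
            g=cv2.remap(V.astype(np.float32),q[:,:1].astype(np.float32),q[:,1:].astype(np.float32),1).ravel()
            out.append(q[np.argmax(np.abs(np.gradient(g)))])
        return np.array(out)
    S={'top(+y)':edge([(u,244.5-(u-280)*.025) for u in range(255,375,5)],(0,1),4),'bot(-y)':edge([(u,406.5-(u-280)*.023) for u in range(270,370,5)],(0,1),4),
       'left(-x)':edge([(241.5+(v-270)*.085,v) for v in range(258,300,3)],(1,0),5),'right(+x)':edge([(385,v) for v in range(255,295,3)],(1,0),5)}
    L={}
    for n,e in S.items():
        P=onplane(m,e,.05)[:,:2]; vx,vy,x,y=cv2.fitLine(P.astype(np.float32),cv2.DIST_HUBER,0,.001,.001).ravel()
        L[n]=(np.array([x,y]),np.array([vx,vy])); print(n,np.round([x,y],4),'dir',round(np.degrees(np.arctan2(vy,vx))%180,2))
    yaw=np.radians(-9.7); ex=np.array([np.cos(yaw),np.sin(yaw)]);ey=np.array([-ex[1],ex[0]])
    t,b,l,r=[L[k][0] for k in L]; print("len y",(t-b)@ey,"len x",(r-l)@ex,"centre",ey*((t+b)@ey)/2+ex*((l+r)@ex)/2)
E
python3 m1.py
```

```text
base [0.567  0.0124] 204.2 153.7 81.66
top(+y) [0.5655 0.1161] dir 171.79
bot(-y) [ 0.5538 -0.0887] dir 171.33
left(-x) [0.5005 0.092 ] dir 80.57
right(+x) [0.6524 0.0635] dir 80.98
len y 0.20380592104978226 len x 0.1544394491076246 centre [0.56534629 0.01274536]
```

```bash
python3 -c "
from h import *
go([0.648,0.2045,0.0],81.5)"
```

```text
cm [ 4.14  4.16 32.02] yaw now 80.1 turn [-0.  -0.  -1.4] pos [0.5999 0.1708 0.3202] q [-0.66  0.33  0.42  1.56 -0.14  1.27 -0.39] w 0.0598 t 2.7
```

Emit:
send_rows(
  rows=[
    {"slide":[2.07,2.08,4],"angular":[0,0,-1.4]},
    {"slide":[2.07,2.08,5],"angular":[0,0,0]},
    {"slide":[0,0,6],"angular":[0,0,0]},
    {"slide":[0,0,6],"angular":[0,0,0]},
    {"slide":[0,0,5],"angular":[0,0,0]},
    {"slide":[0,0,3],"angular":[0,0,0]},
    {"slide":[0,0,1.8],"angular":[0,0,0]},
    {"slide":[0,0,1.0],"angular":[0,0,0]},
  ],
)

```text
clock: 3.7
eef_pos: [0.6479, 0.2049, 0.0018]
tcp_rot: [-0.0, 0.758, 0.653, 0.0]
ft_force: [-0.2, 0.7, 0.6]
grip_width: 0.0595
grasp_force: 0.0
```

Emit:
send_rows(
  rows=[
    {"slide":[0,0,0],"angular":[0,0,0]},
    {"slide":[0,0,0],"angular":[0,0,0]},
    {"slide":[0,0,0],"angular":[0,0,0]},
    {"slide":[0,0,0],"angular":[0,0,0]},
    {"slide":[0,0,0],"angular":[0,0,0]},
  ],
  fingers=-1,
  squeeze=30,
)

```text
clock: 4.32
eef_pos: [0.6484, 0.2052, 0.0033]
tcp_rot: [0.0, 0.758, 0.652, 0.001]
ft_force: [-0.4, 0.3, 5.4]
grip_width: 0.0345
grasp_force: 30.3
```

```bash
python3 -c "
from h import *
print(observe()['grasp_force'])
y=np.radians(-8.5);ex=np.array([np.cos(y),np.sin(y)]);ey=np.array([-ex[1],ex[0]])
t=np.array([.5665,.0125])+ey*.035
go([*t,0.11],81.5)"
```

```text
30.28522029519081
cm [-16.76  -5.22 -10.69] yaw now 81.4 turn [ 0.1 -0.1 -0.1] pos [0.6484 0.2052 0.0033] q [-0.58  0.74  0.3   1.7  -0.3   0.75 -0.27] w 0.0345 t 4.33
```

Emit:
send_rows(
  rows=[
    {"slide":[0,0,-5],"angular":[0,0,0]},
    {"slide":[0,0,-5.7],"angular":[0,0,0]},
    {"slide":[-4.19,-1.3,0],"angular":[0,0,0]},
    {"slide":[-4.19,-1.3,0],"angular":[0,0,0]},
    {"slide":[-4.19,-1.3,0],"angular":[0,0,0]},
    {"slide":[-4.19,-1.3,0],"angular":[0,0,0]},
    {"slide":[0,0,3],"angular":[0,0,0]},
    {"slide":[0,0,3],"angular":[0,0,0]},
  ],
)

```text
clock: 5.32
eef_pos: [0.5713, 0.0463, 0.049]
tcp_rot: [0.0, 0.758, 0.652, 0.001]
ft_force: [-0.3, 1.1, -1.3]
grip_width: 0.0346
grasp_force: 30.1
```

Emit:
send_rows(
  rows=[
    {"slide":[0,0,2],"angular":[0,0,0]},
    {"slide":[0,0,1],"angular":[0,0,0]},
    {"slide":[0,0,0.7],"angular":[0,0,0]},
    {"slide":[0,0,0],"angular":[0,0,0]},
  ],
)

```text
clock: 5.82
eef_pos: [0.5714, 0.0469, 0.0123]
tcp_rot: [-0.0, 0.758, 0.652, -0.0]
ft_force: [0.5, -0.6, -0.6]
grip_width: 0.0349
grasp_force: 30.1
```

Emit:
send_rows(
  rows=[
    {"slide":[0,0,0],"angular":[0,0,0]},
    {"slide":[0,0,0],"angular":[0,0,0]},
    {"slide":[0,0,0],"angular":[0,0,0]},
    {"slide":[0,0,-6],"angular":[0,0,0]},
    {"slide":[0,0,-6],"angular":[0,0,0]},
    {"slide":[0,0,-6],"angular":[0,0,0]},
    {"slide":[0,0,-6],"angular":[0,0,0]},
  ],
  fingers=0.3,
)

```text
clock: 6.7
eef_pos: [0.571, 0.0468, 0.2545]
tcp_rot: [0.0, 0.758, 0.652, 0.0]
ft_force: [1.1, 0.4, -0.2]
grip_width: 0.0555
grasp_force: 0.0
```

```bash
python3 -c "
from h import *
go([0.436,-0.06,0.25],81.5)"
```

```text
cm [-12.58 -11.76   0.44] yaw now 81.4 turn [ 0.  -0.  -0.1] pos [0.571  0.0468 0.2545] q [-0.51  0.29  0.44  1.77 -0.14  1.1  -0.17] w 0.0555 t 6.7
```

Emit:
send_rows(
  rows=[
    {"slide":[-6,-4,0],"angular":[0,0,0]},
    {"slide":[-6,-4,0],"angular":[0,0,0]},
    {"slide":[-6,-4,0],"angular":[0,0,0]},
    {"slide":[0,0,0],"angular":[0,0,0]},
    {"slide":[0,0,0],"angular":[0,0,0]},
  ],
)

```text
clock: 7.32
eef_pos: [0.4456, -0.0915, 0.2527]
tcp_rot: [0.0, 0.758, 0.652, 0.001]
ft_force: [0.1, 0.5, 0.3]
grip_width: 0.0554
grasp_force: 0.0
```

```bash
python3 -c "
from h import *
m,im,h=snap('wrist','w2')
g=project(m,[[.436,-.139,.03]])[0]; print(g)
V=h[:,:,2]
for c in blobs(V<45,150):
    (u,v),r=cv2.minEnclosingCircle(c); P=onplane(m,[[u,v],[u+r,v],[u-r,v]],.03)
    if r<60: print(np.round([u,v,r],1),np.round(P[0],4),np.linalg.norm(P[1]-P[2]))
go([0.436,-0.139,0.0],81.5)
m,im,h=snap('top','t2');go([0.436,-0.139,0.0],81.5)"
```

```text
[316.75463249 247.85249353]
[446.   14.5  28. ] [0.5701 0.0424 0.03  ] 0.046150189655882454
[317.5 244.7  20.8] [ 0.4372 -0.136   0.03  ] 0.038703164266203426
[511.  152.5  10.3] [ 0.6192 -0.0771  0.03  ] 0.018685652711367694
cm [-4.91 -0.31 25.25] yaw now 81.5 turn [ 0. -0.  0.] pos [ 0.446  -0.091   0.2525] q [-0.38  0.08  0.52  2.03 -0.04  1.05  0.02] w 0.0556 t 7.38
cm [-4.92 -0.3  25.23] yaw now 81.6 turn [ 0.  -0.   0.1] pos [ 0.4461 -0.0908  0.2524] q [-0.38  0.08  0.52  2.03 -0.04  1.05  0.02] w 0.0556 t 7.42
```

View pics/w2.png

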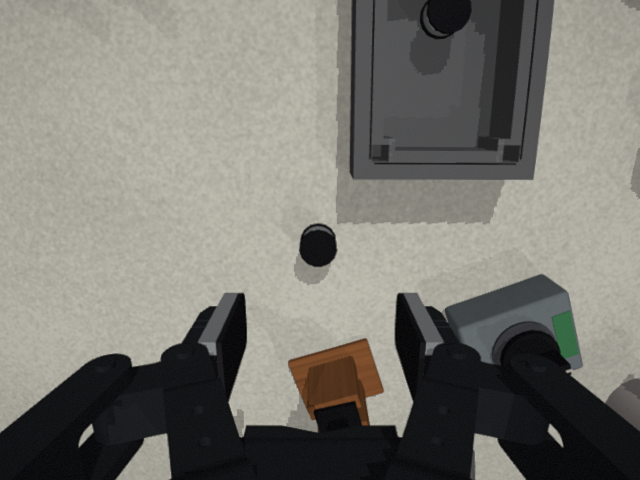

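Spool B sits at (317.5,246) and spool A is standing in the tray. The stand, knob and box are also visible.

Emit:
send_rows(
  rows=[
    {"slide":[-2.4,-0.15,5],"angular":[0,0,0]},
    {"slide":[-2.41,-0.15,6],"angular":[0,0,0]},
    {"slide":[0,0,6],"angular":[0,0,0]},
    {"slide":[0,0,5],"angular":[0,0,0]},
    {"slide":[0,0,2],"angular":[0,0,0]},
    {"slide":[0,0,1],"angular":[0,0,0]},
    {"slide":[0,0,0],"angular":[0,0,0]},
  ],
)

```text
clock: 8.3
eef_pos: [0.4358, -0.1378, 0.0039]
tcp_rot: [-0.0, 0.758, 0.653, -0.0]
ft_force: [0.3, 0.1, 0.4]
grip_width: 0.0554
grasp_force: 0.0
```

Emit:
send_rows(
  rows=[
    {"slide":[0,0,0],"angular":[0,0,0]},
    {"slide":[0,0,0],"angular":[0,0,0]},
    {"slide":[0,0,0],"angular":[0,0,0]},
    {"slide":[0,0,0],"angular":[0,0,0]},
  ],
  fingers=-1,
)

```text
clock: 8.8
eef_pos: [0.4364, -0.1382, 0.0053]
tcp_rot: [0.001, 0.758, 0.652, 0.001]
ft_force: [-0.0, 1.0, 7.6]
grip_width: 0.0344
grasp_force: 29.9
```

```bash
python3 -c "
from h import *
y=np.radians(-8.5);ex=np.array([np.cos(y),np.sin(y)]);ey=np.array([-ex[1],ex[0]])
t=np.array([.5665,.0125])-ey*.035
go([*t,0.12],81.5)"
```

```text
cm [ 13.34  10.66 -11.44] yaw now 81.5 turn [ 0.1 -0.  -0. ] pos [ 0.4364 -0.1382  0.0053] q [-0.1   0.5   0.39  2.24 -0.42  0.47  0.48] w 0.0344 t 8.8
```

Emit:
send_rows(
  rows=[
    {"slide":[0,0,-5.7],"angular":[0,0,0]},
    {"slide":[0,0,-5.7],"angular":[0,0,0]},
    {"slide":[4.45,3.55,0],"angular":[0,0,0]},
    {"slide":[4.45,3.55,0],"angular":[0,0,0]},
    {"slide":[4.44,3.55,0],"angular":[0,0,0]},
    {"slide":[0,0,4],"angular":[0,0,0]},
    {"slide":[0,0,3],"angular":[0,0,0]},
    {"slide":[0,0,2],"angular":[0,0,0]},
  ],
)

```text
clock: 9.8
eef_pos: [0.5596, -0.0219, 0.0268]
tcp_rot: [-0.001, 0.758, 0.653, -0.001]
ft_force: [-0.9, 0.5, -0.4]
grip_width: 0.0342
grasp_force: 30.2
```

Emit:
send_rows(
  rows=[
    {"slide":[0,0,1],"angular":[0,0,0]},
    {"slide":[0,0,0.4],"angular":[0,0,0]},
    {"slide":[0,0,0],"angular":[0,0,0]},
    {"slide":[0,0,0],"angular":[0,0,0]},
  ],
)

```text
clock: 10.3
eef_pos: [0.5611, -0.0221, 0.0151]
tcp_rot: [0.0, 0.758, 0.652, 0.001]
ft_force: [-0.2, -0.3, -0.0]
grip_width: 0.0343
grasp_force: 30.2
```

Emit:
send_rows(
  rows=[
    {"slide":[0,0,0],"angular":[0,0,0]},
    {"slide":[0,0,0],"angular":[0,0,0]},
    {"slide":[0,0,0],"angular":[0,0,0]},
    {"slide":[0,0,-6],"angular":[0,0,0]},
    {"slide":[0,0,-6],"angular":[0,0,0]},
    {"slide":[0,0,-6],"angular":[0,0,0]},
    {"slide":[0,0,-6],"angular":[0,0,0]},
  ],
  fingers=0.3,
)

```text
clock: 11.18
eef_pos: [0.5601, -0.0222, 0.2563]
tcp_rot: [-0.0, 0.758, 0.652, 0.0]
ft_force: [0.2, 0.1, -0.8]
grip_width: 0.0556
grasp_force: 0.0
```

```bash
python3 -c "
from h import *
go([0.50,0.33,0.30],95)"
```

```text
cm [ 33.93 -11.19  -4.36] yaw now 81.4 turn [  0.   -0.  -13.6] pos [ 0.5601 -0.0222  0.2563] q [-0.51  0.28  0.6   1.81 -0.18  1.1  -0.  ] w 0.0556 t 11.18
```

Emit:
send_rows(
  rows=[
    {"slide":[5.22,-2.48,-1.07],"angular":[0,0,0]},
    {"slide":[5.22,-2.48,-1.07],"angular":[0,0,0]},
    {"slide":[5.22,-2.48,-1.07],"angular":[0,0,0]},
    {"slide":[5.22,-2.48,-1.07],"angular":[0,0,0]},
    {"slide":[5.22,-2.48,-1.07],"angular":[0,0,0]},
    {"slide":[5.22,-2.48,-1.07],"angular":[0,0,-6.8]},
    {"slide":[0,0,0],"angular":[0,0,-6.8]},
    {"slide":[0,0,0],"angular":[0,0,0]},
  ],
)

```text
clock: 12.18
eef_pos: [0.4597, 0.3098, 0.3184]
tcp_rot: [0.0, 0.676, 0.737, -0.0]
ft_force: [0.4, -0.1, -0.0]
grip_width: 0.0556
grasp_force: 0.0
```

```bash
python3 - <<'E'
from h import *
go([0.50,0.33,0.30],95)
m,im,h=snap('wrist','w3')
V=h[:,:,2]
hue,S=h[:,:,0],h[:,:,1]
k=(hue>12)&(hue<32)&(S>50)
for c in blobs(k,3000)[:3]: print('beige',cv2.boundingRect(c),rect(m,c,.035))
for c in blobs(V<35,200):
    print('dark',cv2.boundingRect(c),rect(m,c,.075))
E
```

```text
cm [1.66 4.19 1.84] yaw now 95.0 turn [-0.  0.  0.] pos [0.4597 0.3098 0.3184] q [-1.    0.21  0.39  1.72 -0.08  1.23 -0.5 ] w 0.0556 t 12.18
beige (250, 40, 138, 187) (array([0.4570105 , 0.35803979]), (125.98538970947266, 175.8267822265625), 9.64309310913086)
beige (544, 0, 96, 243) (array([0.7400788 , 0.39650305]), (110.87115478515625, 248.56675720214844), 11.518780708312988)
dark (0, 294, 640, 186) (array([0.47885129, 0.07531026]), (812.8369140625, 260.48602294921875), 5.079921245574951)
dark (313, 102, 19, 76) (array([0.45695721, 0.35801001]), (12.52741527557373, 67.90357208251953), 9.653460502624512)
dark (378, 391, 28, 25) (array([0.56033929, 0.07907367]), (30.38075065612793, 32.850547790527344), 7.606496334075928)
```

View pics/w3.png

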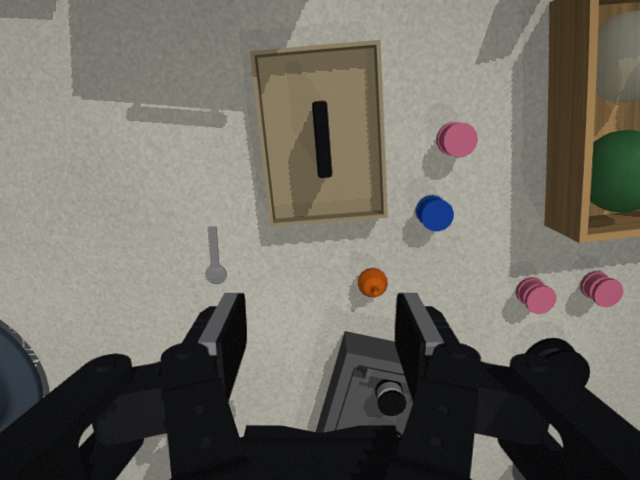

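The lid fits a 126 x 176 mm rectangle centred at (0.457, 0.358) with yaw 9.6°, and the rib (pixel 322,140) agrees.

```bash
python3 -c "
from h import *
go([0.457,0.358,0.041],99.6)"
```

```text
cm [ 4.92  0.11 27.73] yaw now 94.9 turn [-0.   0.  -4.7] pos [0.4601 0.309  0.3184] q [-1.    0.21  0.39  1.72 -0.08  1.23 -0.5 ] w 0.0555 t 12.22
```

Emit:
send_rows(
  rows=[
    {"slide":[2.46,0.05,5],"angular":[0,0,0]},
    {"slide":[2.46,0.06,5.5],"angular":[0,0,-4.7]},
    {"slide":[0,0,6],"angular":[0,0,0]},
    {"slide":[0,0,6],"angular":[0,0,0]},
    {"slide":[0,0,3],"angular":[0,0,0]},
    {"slide":[0,0,1.5],"angular":[0,0,0]},
    {"slide":[0,0,0.73],"angular":[0,0,0]},
    {"slide":[0,0,0],"angular":[0,0,0]},
  ],
)

```text
clock: 13.22
eef_pos: [0.4574, 0.359, 0.0419]
tcp_rot: [0.0, 0.645, 0.764, 0.001]
ft_force: [-0.1, 0.7, 0.6]
grip_width: 0.0557
grasp_force: 0.0
```

Emit:
send_rows(
  rows=[
    {"slide":[0,0,0],"angular":[0,0,0]},
    {"slide":[0,0,0],"angular":[0,0,0]},
    {"slide":[0,0,0],"angular":[0,0,0]},
    {"slide":[0,0,0],"angular":[0,0,0]},
    {"slide":[0,0,0],"angular":[0,0,0]},
    {"slide":[0,0,0],"angular":[0,0,0]},
  ],
  fingers=-1,
  squeeze=60,
)

```text
clock: 13.98
eef_pos: [0.4571, 0.3592, 0.0422]
tcp_rot: [-0.0, 0.645, 0.765, 0.001]
ft_force: [-2.4, -1.8, 6.4]
grip_width: 0.0137
grasp_force: 58.9
```

Emit:
send_rows(
  rows=[
    {"slide":[0,0,-1.5],"angular":[0,0,0]},
    {"slide":[0,0,-4],"angular":[0,0,0]},
    {"slide":[0,0,-5],"angular":[0,0,0]},
    {"slide":[0,0,-4],"angular":[0,0,0]},
    {"slide":[0,0,0],"angular":[0,0,0]},
  ],
)

```text
clock: 14.6
eef_pos: [0.4584, 0.3599, 0.1897]
tcp_rot: [0.0, 0.645, 0.765, 0.004]
ft_force: [-0.8, 0.6, -5.7]
grip_width: 0.0132
grasp_force: 59.1
```

```bash
python3 - <<'E'
from h import *
go([0.5665,0.0125,0.25],81.5)
m,im,h=snap('wrist','w4')
hue,S=h[:,:,0],h[:,:,1]
p,R,s=pose()
k=(hue>12)&(hue<32)&(S>50)
for c in blobs(k,3000)[:3]: print('beige',cv2.boundingRect(c),rect(m,c,p[2]-.041+.035))
E
```

```text
cm [-36.04   4.82  -6.16] yaw now 99.7 turn [ 0.3 -0.3 18.2] pos [0.4584 0.3599 0.1897] q [-1.01  0.36  0.35  1.83 -0.15  0.97 -0.43] w 0.0132 t 14.6
beige (138, 65, 365, 294) (array([0.45368842, 0.38895044]), (127.26058197021484, 115.15811157226562), 9.616374969482422)
beige (588, 58, 52, 320) (array([0.56991498, 0.40238757]), (23.495832443237305, 135.23951721191406), 22.17522621154785)
```

```bash
python3 - <<'E'
from h import *
go([0.5668,0.0136,0.19],81.4)
E
```

```text
cm [-35.89   5.    -0.33] yaw now 99.7 turn [ 0.1 -0.1 18.3] pos [0.4568 0.3589 0.1871] q [-1.01  0.37  0.35  1.83 -0.15  0.97 -0.43] w 0.0128 t 14.65
```

Emit:
send_rows(
  rows=[
    {"slide":[-3,0.42,0],"angular":[0,0,0]},
    {"slide":[-5,0.7,0],"angular":[0,0,0]},
    {"slide":[-5.2,0.72,0],"angular":[0,0,0]},
    {"slide":[-5.2,0.72,0],"angular":[0,0,0]},
    {"slide":[-5.2,0.72,0],"angular":[0,0,0]},
    {"slide":[-5,0.7,0],"angular":[0,0,0]},
    {"slide":[-4.3,0.6,0],"angular":[0,0,0]},
    {"slide":[-2.99,0.42,0],"angular":[0,0,0]},
  ],
)

```text
clock: 15.65
eef_pos: [0.5653, 0.0108, 0.1838]
tcp_rot: [-0.001, 0.646, 0.764, -0.002]
ft_force: [0.9, 0.2, -4.2]
grip_width: 0.0129
grasp_force: 59.1
```

Emit:
send_rows(
  rows=[
    {"slide":[0,0,0],"angular":[0,0,5]},
    {"slide":[0,0,0],"angular":[0,0,8.3]},
    {"slide":[0,0,0],"angular":[0,0,5]},
    {"slide":[0,0,0],"angular":[0,0,0]},
    {"slide":[0,0,0],"angular":[0,0,0]},
    {"slide":[0,0,0],"angular":[0,0,0]},
  ],
)

```text
clock: 16.4
eef_pos: [0.5664, 0.0136, 0.1857]
tcp_rot: [-0.0, 0.758, 0.653, -0.0]
ft_force: [-1.2, 0.8, -4.5]
grip_width: 0.0134
grasp_force: 59.1
```

```bash
python3 - <<'E'
from h import *
go([0.5668,0.0136,0.11],81.4)
m,im,h=snap('scene','s5')
m,im,h=snap('top','t5')
go([0.5668,0.0136,0.11],81.4)
cv2.imwrite('pics/s5c.png',cv2.resize(cv2.imread('pics/s5.png')[170:370,230:470],None,fx=2.5,fy=2.5))
E
```

```text
cm [0.01 0.04 7.57] yaw now 81.5 turn [-0.1  0.   0.1] pos [0.5664 0.0136 0.1857] q [-0.52  0.37  0.54  1.87 -0.23  0.97 -0.03] w 0.0134 t 16.4
cm [0.01 0.02 7.61] yaw now 81.5 turn [-0.  -0.   0.1] pos [0.5667 0.0135 0.1861] q [-0.52  0.37  0.54  1.87 -0.23  0.97 -0.03] w 0.0132 t 16.5
```

View pics/s5c.png

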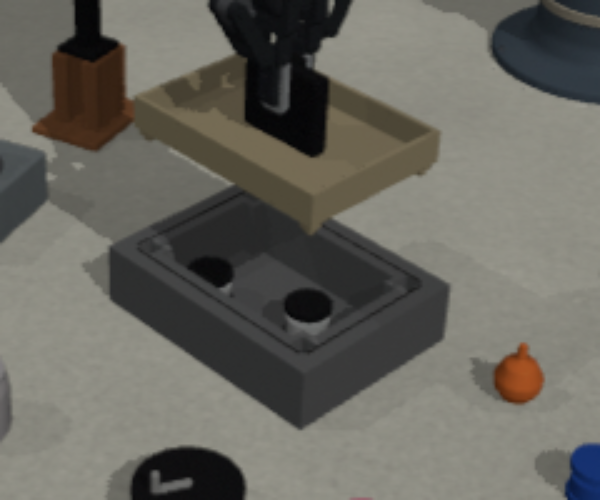

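The scene crop shows both spools standing in the tray and the lid hovering level and aligned above it. I'll lower it now.

Emit:
send_rows(
  rows=[
    {"slide":[0,0.02,2.5],"angular":[0,0,0]},
    {"slide":[0,0,3],"angular":[0,0,0]},
    {"slide":[0,0,1.5],"angular":[0,0,0]},
    {"slide":[0,0,1.0],"angular":[0,0,0]},
    {"slide":[0,0,0.6],"angular":[0,0,0]},
    {"slide":[0,0,0.3],"angular":[0,0,0]},
    {"slide":[0,0,0.3],"angular":[0,0,0]},
    {"slide":[0,0,0],"angular":[0,0,0]},
  ],
)

```text
clock: 17.5
eef_pos: [0.567, 0.0136, 0.0943]
tcp_rot: [-0.0, 0.758, 0.652, 0.0]
ft_force: [-0.7, 0.6, -4.6]
grip_width: 0.0135
grasp_force: 59.0
```

Emit:
send_rows(
  rows=[
    {"slide":[0,0,0.3],"angular":[0,0,0]},
    {"slide":[0,0,0.3],"angular":[0,0,0]},
    {"slide":[0,0,0],"angular":[0,0,0]},
  ],
)

```text
clock: 17.88
eef_pos: [0.5667, 0.0136, 0.0879]
tcp_rot: [-0.0, 0.758, 0.652, -0.0]
ft_force: [0.4, 0.1, -4.2]
grip_width: 0.0133
grasp_force: 59.1
```

Emit:
send_rows(
  rows=[
    {"slide":[0,0,0.2],"angular":[0,0,0]},
    {"slide":[0,0,0.2],"angular":[0,0,0]},
    {"slide":[0,0,0],"angular":[0,0,0]},
  ],
)

```text
clock: 18.25
eef_pos: [0.5668, 0.0135, 0.084]
tcp_rot: [-0.0, 0.758, 0.652, -0.0]
ft_force: [0.4, 0.6, -3.6]
grip_width: 0.0134
grasp_force: 59.1
```

Emit:
send_rows(
  rows=[
    {"slide":[0,0,0.15],"angular":[0,0,0]},
    {"slide":[0,0,0.15],"angular":[0,0,0]},
    {"slide":[0,0,0],"angular":[0,0,0]},
    {"slide":[0,0,0],"angular":[0,0,0]},
  ],
)

```text
clock: 18.75
eef_pos: [0.5671, 0.0136, 0.0822]
tcp_rot: [-0.0, 0.758, 0.652, 0.0]
ft_force: [-2.2, 0.7, 5.7]
grip_width: 0.0127
grasp_force: 60.6
```

Emit:
send_rows(
  rows=[
    {"slide":[0,0,0.1],"angular":[0,0,0]},
    {"slide":[0,0,0],"angular":[0,0,0]},
  ],
)

```text
clock: 19.0
eef_pos: [0.5671, 0.0136, 0.0823]
tcp_rot: [-0.001, 0.758, 0.652, 0.001]
ft_force: [-6.2, 0.1, 13.0]
grip_width: 0.0133
grasp_force: 61.8
```

Emit:
send_rows(
  rows=[
    {"slide":[0,0,0],"angular":[0,0,0]},
    {"slide":[0,0,0],"angular":[0,0,0]},
    {"slide":[0,0,0],"angular":[0,0,0]},
    {"slide":[0,0,-3],"angular":[0,0,0]},
    {"slide":[0,0,-6],"angular":[0,0,0]},
    {"slide":[0,0,-6],"angular":[0,0,0]},
    {"slide":[0,0,-6],"angular":[0,0,0]},
  ],
  fingers=0.3,
)

```text
clock: 19.88
eef_pos: [0.5668, 0.0135, 0.292]
tcp_rot: [0.0, 0.758, 0.652, 0.0]
ft_force: [0.8, 0.5, -0.1]
grip_width: 0.0553
grasp_force: 0.0
```

```bash
python3 - <<'E'
from h import *
go([0.56,-0.20,0.30],81.5)
E
```

```text
cm [-21.21   2.51  -0.8 ] yaw now 81.4 turn [ 0.  -0.  -0.1] pos [0.5668 0.0135 0.292 ] q [-0.57  0.26  0.58  1.74 -0.15  1.18 -0.09] w 0.0553 t 19.88
```

Emit:
send_rows(
  rows=[
    {"slide":[-5.12,0.03,-0.6],"angular":[0,0,0]},
    {"slide":[-5.12,0.03,-0.6],"angular":[0,0,0]},
    {"slide":[-5.12,0.03,-0.6],"angular":[0,0,0]},
    {"slide":[-5.12,0.03,-0.6],"angular":[0,0,0]},
    {"slide":[-5.12,0.03,-0.6],"angular":[0,0,0]},
    {"slide":[0,0,0],"angular":[0,0,0]},
    {"slide":[0,0,0],"angular":[0,0,0]},
  ],
)

```text
clock: 20.75
eef_pos: [0.5305, -0.2392, 0.3198]
tcp_rot: [-0.0, 0.758, 0.652, 0.0]
ft_force: [0.1, 0.7, -0.3]
grip_width: 0.0555
grasp_force: 0.0
```

```bash
python3 - <<'E'
from h import *
m,im,h=snap('wrist','w6')
go([0.56,-0.20,0.30],81.5)
V,hue,S=h[:,:,2],h[:,:,0],h[:,:,1]
k=(hue>12)&(hue<32)&(S>50)
for c in blobs(k,3000)[:2]: print('beige',cv2.boundingRect(c),rect(m,c,.075))
for c in blobs(V<40,100): print('dark',cv2.boundingRect(c))
E
```

```text
cm [4.22 2.33 1.97] yaw now 81.6 turn [-0.  -0.1  0.1] pos [ 0.5308 -0.2383  0.3197] q [-0.19  0.29  0.7   1.67 -0.19  1.25  0.4 ] w 0.0556 t 20.8
dark (0, 294, 640, 186)
dark (384, 175, 60, 55)
dark (207, 242, 50, 55)
dark (238, 25, 163, 10)
```

View pics/w6.png

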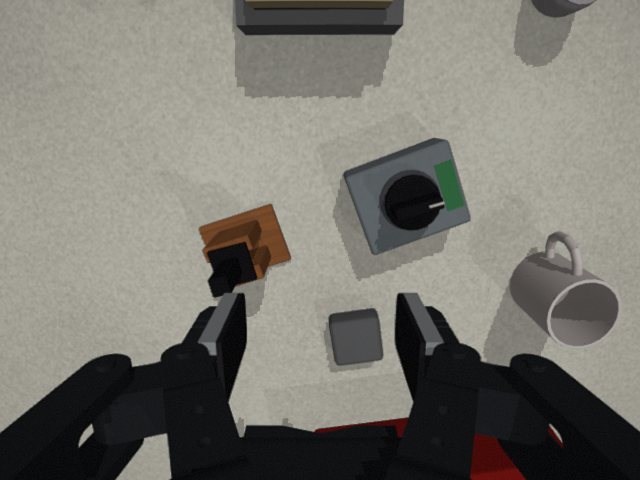

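The knob disc is at (413,202) with its pointer towards (437,205). The stand's collar is at (232,262) and its handle top at (218,285).

```bash
python3 - <<'E'
from h import *
im=cv2.imread('pics/w6.png')
a=cv2.resize(im[135:265,335:480],None,fx=4,fy=4,interpolation=cv2.INTER_CUBIC)
b=cv2.resize(im[195:305,190:300],None,fx=4,fy=4,interpolation=cv2.INTER_CUBIC)
o=np.zeros((520,800,3),np.uint8)
o[:520,:400]=a[:, 90:490]; o[:440,400:800]=b[:,:400]
o=(255*(o/255.)**.45).astype(np.uint8)
cv2.imwrite('pics/c6.png',o)
m=camera_model('wrist'); h=cv2.cvtColor(im,cv2.COLOR_BGR2HSV);V=h[:,:,2]
for c in blobs(V<45,100):
    x,y,w,hh=cv2.boundingRect(c)
    if (x,y)[0]in range(375,390):
        (u,v),r=cv2.minEnclosingCircle(c);P=onplane(m,[[u,v],[u-r,v],[u+r,v]],.068);print('disc',u,v,r,P[0],P[2]-P[1])
# box top: bluish grey
k=(h[:,:,0]>85)&(h[:,:,0]<125)&(h[:,:,1]>25)
for c in blobs(k,1500)[:2]: print('box',cv2.boundingRect(c),rect(m,c,.05))
k=(h[:,:,0]<20)&(h[:,:,1]>110)
for c in blobs(k,500)[:3]: print('wood',cv2.boundingRect(c),rect(m,c,.008))
E
```

```text
disc 411.89385986328125 204.71006774902344 31.19040870666504 [ 0.61780259 -0.26477585  0.068     ] [ 0.06069498 -0.00886123  0.        ]
box (0, 307, 640, 173) (array([ 0.49002371, -0.49819037]), (261.9471435546875, 866.145263671875), 81.68006134033203)
wood (199, 205, 91, 74) (array([ 0.43215839, -0.30257108]), (95.15044403076172, 80.41985321044922), 9.983942031860352)
wood (470, 434, 56, 46) (array([ 0.7251377 , -0.65859991]), (80.76544189453125, 89.00881958007812), 79.2880859375)
```

View pics/c6.png

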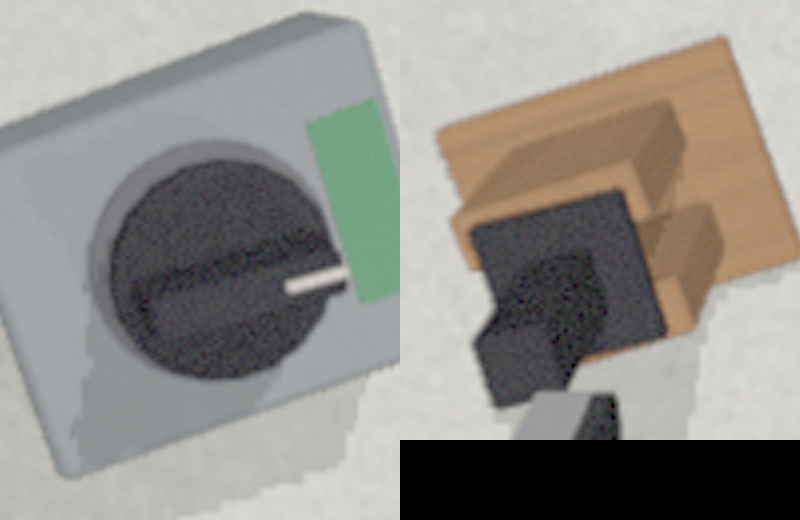

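```bash
python3 - <<'E'
from h import *
import station
# camera pose at picture time is unchanged (arm not moved)
m=camera_model('wrist')
L=lambda x,y:[335+(x+90)/4,135+y/4]; R=lambda x,y:[190+(x-400)/4,195+y/4]
ang=lambda a,b:np.degrees(np.arctan2((b-a)[1],(b-a)[0]))
print('disc',onplane(m,[L(222,270)],.068),'bar',onplane(m,[L(252,299)],.094))
a,b=onplane(m,[L(287,288),L(348,272)],.094); print('pointer yaw',ang(a,b))
a,b=onplane(m,[L(155,341),L(345,290)],.094); print('bar low edge yaw',ang(a,b),np.linalg.norm(b-a))
a,b=onplane(m,[L(75,475),L(400,362)],.05); print('box edge yaw',ang(a,b))
P=onplane(m,[R(437,132),R(727,38),R(800,258)],.008); print('foot',P,ang(P[0],P[1]),ang(P[2],P[1]),np.linalg.norm(P[1]-P[0]),np.linalg.norm(P[2]-P[1]),'centre',(P[0]+P[2])/2)
P=np.r_[onplane(m,[R(472,230),R(622,190)],.075),onplane(m,[R(667,335)],.081)];print('collar',P,ang(P[0],P[1]),np.linalg.norm(P[1]-P[0]),np.linalg.norm(P[2]-P[1]),(P[0]+P[2])/2)
P=onplane(m,[R(475,345),R(498,408),R(555,393)],.133);print('handle top',P,ang(P[1],P[2]),np.linalg.norm(P[1]-P[0]),np.linalg.norm(P[2]-P[1]),(P[0]+P[2])/2)
p=pose()[0]; print(p)
E
```

```text
disc [[ 0.61906817 -0.26273612  0.068     ]] bar [[ 0.62024507 -0.26433382  0.094     ]]
pointer yaw 6.867258990907671
bar low edge yaw 7.240953007987461 0.04482775636691464
box edge yaw 11.869429730546617
foot [[ 0.38580416 -0.27073754  0.008     ]
 [ 0.47326523 -0.25602843  0.008     ]
 [ 0.48265096 -0.32364767  0.008     ]] 9.546601554577945 97.90231852769918 0.08868931953412501 0.06826750767499584 centre [ 0.43422756 -0.2971926   0.008     ]
collar [[ 0.41174735 -0.28175945  0.075     ]
 [ 0.45091465 -0.27700243  0.075     ]
 [ 0.45596164 -0.31407956  0.081     ]] 6.924883357292874 0.039455113383201124 0.03789704169300702 [ 0.4338545 -0.2979195  0.078    ]
handle top [[ 0.42599758 -0.29065192  0.133     ]
 [ 0.42766812 -0.30589867  0.133     ]
 [ 0.44084776 -0.30418279  0.133     ]] 7.417727022856238 0.015337997810499819 0.01329086513237612 [ 0.43342267 -0.29741736  0.133     ]
[ 0.53078061 -0.23830664  0.31966067]
```

```bash
python3 - <<'E'
from h import *
go([0.6195,-0.2635,0.13],7)
E
```

```text
cm [-1.21  9.16 18.96] yaw now 81.6 turn [-0.1 -0.  74.6] pos [ 0.5308 -0.2383  0.3197] q [-0.19  0.29  0.7   1.67 -0.19  1.25  0.4 ] w 0.0556 t 20.8
```

Emit:
send_rows(
  rows=[
    {"slide":[-0.6,4.58,5],"angular":[0,0,0]},
    {"slide":[-0.61,4.58,4],"angular":[0,0,0]},
    {"slide":[0,0,2],"angular":[0,0,10.6]},
    {"slide":[0,0,2],"angular":[0,0,10.6]},
    {"slide":[0,0,2],"angular":[0,0,10.6]},
    {"slide":[0,0,2],"angular":[0,0,10.7]},
    {"slide":[0,0,1],"angular":[0,0,10.7]},
    {"slide":[0,0,0.96],"angular":[0,0,10.7]},
  ],
  fingers=0,
)

```text
clock: 21.8
eef_pos: [0.6162, -0.2616, 0.1334]
tcp_rot: [-0.001, 0.989, 0.151, -0.0]
ft_force: [-0.4, -0.1, -0.5]
grip_width: 0.0429
grasp_force: 0.0
```

Emit:
send_rows(
  rows=[
    {"slide":[0,0,0],"angular":[0,0,10.7]},
    {"slide":[0,0,0],"angular":[0,0,0]},
    {"slide":[0,0,0],"angular":[0,0,0]},
  ],
)

```text
clock: 22.18
eef_pos: [0.616, -0.2631, 0.1345]
tcp_rot: [-0.0, 0.998, 0.062, -0.0]
ft_force: [0.1, -0.6, 0.1]
grip_width: 0.0425
grasp_force: 0.0
```

```bash
python3 - <<'E'
from h import *
go([0.6195,-0.2635,0.073],7)
m,im,h=snap('wrist','w7')
E
```

```text
cm [0.35 0.08 6.15] yaw now 7.1 turn [-0.   0.   0.1] pos [ 0.616  -0.2631  0.1345] q [-0.24  0.72  0.91  1.68 -0.63  1.07 -0.58] w 0.0425 t 22.18
```

View pics/w7.png

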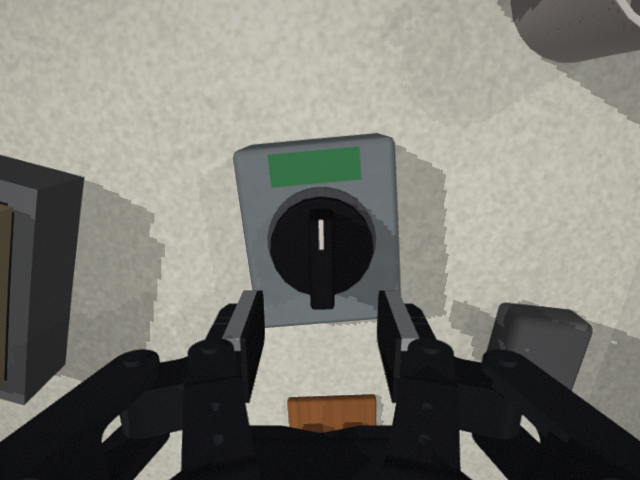

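The bar is aligned between the fingers, centred on column 321.

Emit:
send_rows(
  rows=[
    {"slide":[0.35,0.08,2],"angular":[0,0,0]},
    {"slide":[0,0,2.5],"angular":[0,0,0]},
    {"slide":[0,0,1],"angular":[0,0,0]},
    {"slide":[0,0,0.6],"angular":[0,0,0]},
    {"slide":[0,0,0],"angular":[0,0,0]},
  ],
)

```text
clock: 22.85
eef_pos: [0.619, -0.2649, 0.0736]
tcp_rot: [-0.0, 0.998, 0.06, -0.0]
ft_force: [-0.0, 0.2, 0.4]
grip_width: 0.0429
grasp_force: 0.0
```

Emit:
send_rows(
  rows=[
    {"slide":[0,0,0],"angular":[0,0,0]},
    {"slide":[0,0,0],"angular":[0,0,0]},
    {"slide":[0,0,0],"angular":[0,0,0]},
    {"slide":[0,0,0],"angular":[0,0,0]},
    {"slide":[0,0,0],"angular":[0,0,0]},
  ],
  fingers=-1,
  squeeze=50,
)

```text
clock: 23.48
eef_pos: [0.6194, -0.2636, 0.0736]
tcp_rot: [-0.001, 0.998, 0.06, 0.0]
ft_force: [-1.1, 4.7, 2.0]
grip_width: 0.0111
grasp_force: 51.9
```

Emit:
send_rows(
  rows=[
    {"slide":[0,0,0.3],"angular":[0,0,0]},
    {"slide":[0,0,0.3],"angular":[0,0,0]},
    {"slide":[0,0,0.15],"angular":[0,0,0]},
    {"slide":[0,0,0],"angular":[0,0,0]},
  ],
)

```text
clock: 23.98
eef_pos: [0.6195, -0.2637, 0.0685]
tcp_rot: [-0.002, 0.998, 0.06, 0.001]
ft_force: [-5.1, 9.1, 16.1]
grip_width: 0.0109
grasp_force: 53.8
```

Emit:
send_rows(
  rows=[
    {"slide":[0,0,0.05],"angular":[0,0,5]},
    {"slide":[0,0,0],"angular":[0,0,7]},
    {"slide":[0,0,0],"angular":[0,0,7]},
    {"slide":[0,0,0],"angular":[0,0,7]},
    {"slide":[0,0,0],"angular":[0,0,7]},
    {"slide":[0,0,0],"angular":[0,0,7]},
    {"slide":[0,0,0],"angular":[0,0,7]},
    {"slide":[0,0,0],"angular":[0,0,7]},
  ],
)

```text
clock: 24.98
eef_pos: [0.6191, -0.2642, 0.0685]
tcp_rot: [-0.001, 0.916, -0.401, -0.0]
ft_force: [-4.8, 8.5, 16.6]
grip_width: 0.0106
grasp_force: 53.9
```

Emit:
send_rows(
  rows=[
    {"slide":[0,0,0],"angular":[0,0,7]},
    {"slide":[0,0,0],"angular":[0,0,5]},
    {"slide":[0,0,0],"angular":[0,0,4]},
    {"slide":[0,0,0],"angular":[0,0,0]},
    {"slide":[0,0,0],"angular":[0,0,0]},
  ],
)

```text
clock: 25.6
eef_pos: [0.619, -0.2642, 0.0685]
tcp_rot: [-0.0, 0.854, -0.521, -0.001]
ft_force: [-4.9, 7.5, 17.6]
grip_width: 0.0108
grasp_force: 66.9
```

```bash
python3 - <<'E'
from h import *
go([0.6195,-0.2635,0.073],-62); print(observe()['moment'],observe()['ft_force'])
E
```

```text
cm [-0.04 -0.08 -0.45] yaw now -62.8 turn [ 0.   0.1 -0.8] pos [ 0.619  -0.2642  0.0685] q [-0.32  0.93  1.12  1.72 -0.93  1.12 -1.58] w 0.0108 t 25.6
[1.79441536 1.23509196 1.40347135] [-4.92841448  7.53039262 17.58056403]
```

Emit:
send_rows(
  rows=[
    {"slide":[0,0,0],"angular":[0,0,-1]},
    {"slide":[0,0,0],"angular":[0,0,0]},
  ],
)

```text
clock: 25.85
eef_pos: [0.619, -0.2642, 0.0685]
tcp_rot: [-0.001, 0.858, -0.514, -0.001]
ft_force: [-5.5, 7.5, 16.8]
grip_width: 0.0111
grasp_force: 62.7
```

Emit:
send_rows(
  rows=[
    {"slide":[0,0,0],"angular":[0,0,0]},
    {"slide":[0,0,0],"angular":[0,0,0]},
    {"slide":[0,0,0],"angular":[0,0,0]},
    {"slide":[0,0,-3],"angular":[0,0,0]},
    {"slide":[0,0,-6],"angular":[0,0,0]},
    {"slide":[0,0,-6],"angular":[0,0,0]},
  ],
  fingers=0,
)

```text
clock: 26.6
eef_pos: [0.6186, -0.2647, 0.2161]
tcp_rot: [0.001, 0.856, -0.516, -0.001]
ft_force: [1.2, 0.0, 0.9]
grip_width: 0.0425
grasp_force: 0.0
```

```bash
python3 - <<'E'
from h import *
m,im,h=snap('wrist','w8')
m,im,h=snap('top','t8')
go([0.434,-0.2975,0.22],8)
E
```

```text
cm [-6.12 17.89  0.11] yaw now -62.2 turn [  0.1  -0.7 -70.2] pos [ 0.6208 -0.2682  0.2227] q [-0.37  0.78  1.24  1.59 -0.76  1.31 -1.68] w 0.0426 t 26.7
```

View pics/w8.png

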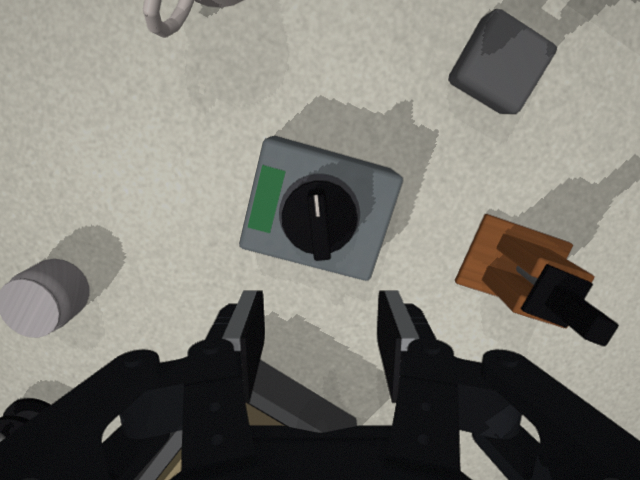

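The knob has turned. Its pointer at (317,205) now lines up with the tool to within a few degrees; I'll check the angle numerically.

```bash
python3 - <<'E'
from h import *
m=camera_model('wrist')
a,b=onplane(m,[[322,256],[317.5,196]],.094); print(np.degrees(np.arctan2(*(b-a)[1::-1])),np.linalg.norm(b-a),(a+b)/2)
im=cv2.imread('pics/t8.png');cv2.imwrite('pics/t8c.png',cv2.resize(im[190:330,240:460],None,fx=3.4,fy=3.4,interpolation=cv2.INTER_CUBIC))
E
```

```text
-58.05432117719164 0.04233264399471126 [ 0.62205306 -0.26899282  0.094     ]
```

Emit:
send_rows(
  rows=[
    {"slide":[-1.53,4.47,0],"angular":[0,0,0]},
    {"slide":[-1.53,4.47,0],"angular":[0,0,0]},
    {"slide":[-1.53,4.47,0],"angular":[0,0,0]},
    {"slide":[-1.53,4.47,0],"angular":[0,0,0]},
    {"slide":[0,0,0],"angular":[0,0,-10.7]},
    {"slide":[0,0,0],"angular":[0,0,-10.7]},
    {"slide":[0,0,0],"angular":[0,0,-10.7]},
    {"slide":[0,0,0],"angular":[0,0,-10.7]},
  ],
)

```text
clock: 27.7
eef_pos: [0.4319, -0.294, 0.215]
tcp_rot: [-0.0, 0.986, -0.165, -0.0]
ft_force: [-0.5, -1.4, -0.6]
grip_width: 0.0426
grasp_force: 0.0
```

Emit:
send_rows(
  rows=[
    {"slide":[0,0,0],"angular":[0,0,-10.7]},
    {"slide":[0,0,0],"angular":[0,0,-10.7]},
    {"slide":[0,0,0],"angular":[0,0,-10.7]},
    {"slide":[0,0,0],"angular":[0,0,-10.7]},
    {"slide":[0,0,0],"angular":[0,0,-10.7]},
    {"slide":[0,0,0],"angular":[0,0,-10.7]},
    {"slide":[0,0,0],"angular":[0,0,-10.7]},
    {"slide":[0,0,0],"angular":[0,0,-10.7]},
  ],
)

```text
clock: 28.7
eef_pos: [0.4318, -0.2941, 0.2149]
tcp_rot: [-0.001, 0.836, 0.549, -0.0]
ft_force: [-0.5, 0.3, -0.1]
grip_width: 0.0428
grasp_force: 0.0
```

Emit:
send_rows(
  rows=[
    {"slide":[0,0,0],"angular":[0,0,-10.7]},
    {"slide":[0,0,0],"angular":[0,0,-10.7]},
    {"slide":[0,0,0],"angular":[0,0,-10.7]},
    {"slide":[0,0,0],"angular":[0,0,0]},
    {"slide":[0,0,0],"angular":[0,0,0]},
  ],
)

```text
clock: 29.32
eef_pos: [0.432, -0.2942, 0.2153]
tcp_rot: [-0.0, 0.655, 0.756, -0.0]
ft_force: [-0.3, 0.9, 0.3]
grip_width: 0.043
grasp_force: 0.0
```

```bash
python3 - <<'E'
from h import *
go([0.434,-0.2975,0.095],98)
m,im,h=snap('wrist','w9')
E
```

```text
cm [-0.36  0.16 12.03] yaw now 98.2 turn [-0.  -0.   0.2] pos [ 0.432  -0.2942  0.2153] q [ 0.04  0.26  0.58  1.94 -0.17  0.99  0.83] w 0.043 t 29.32
```

View pics/w9.png

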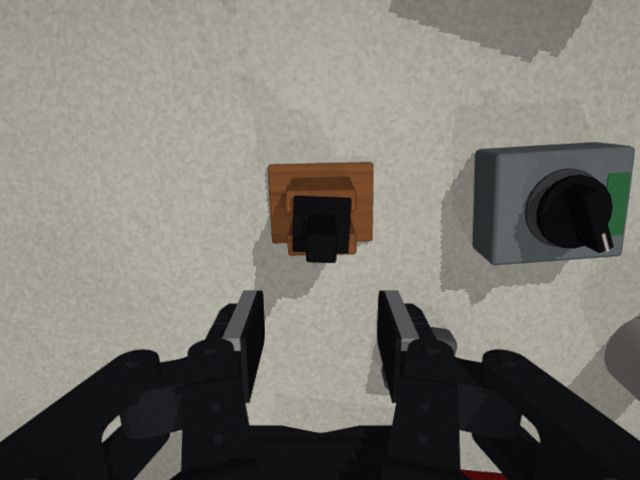

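The handle top is at (321,249), centred between the fingers (column 320.5), and the foot is square to the tool.

```bash
python3 - <<'E'
from h import *
m=camera_model('wrist'); im=cv2.imread('pics/w9.png'); h=cv2.cvtColor(im,cv2.COLOR_BGR2HSV)
V=h[:,:,2]; k=(V<40); k[290:]=0;k[:,400:]=0
for c in blobs(k,300):
    print(cv2.boundingRect(c))
cs=cv2.bitwise_and((V<60).astype(np.uint8),1)
print(V[225:268:3,290:352:3])
P=onplane(m,[[306.5,238],[336,238],[335,262],[307.5,262]],.133);print(P,P.mean(0))
P=onplane(m,[[268,164.5],[373,162.5]],.008);print('foot back',P,np.linalg.norm(P[1]-P[0]),np.degrees(np.arctan2(*(P[1]-P[0])[1::-1])))
d=(P[1]-P[0])/np.linalg.norm(P[1]-P[0]); n=np.array([d[1],-d[0],0]); print('foot centre',P.mean(0)+n*.035)
E
```

```text
(293, 196, 58, 66)
[[ 80  18  20  19  14  15   4  12   9  11  12  13  11  11  15  13  18  19
   15  15  53]
 [ 58  17  19  20  10  11   0  10  10   8  12  11  12  10  12  11  17  16
   20  17  63]
 [ 53  18  16  19   9  12   7  12   9  15   5  12   9  14  10  10  21  17
   18  20  76]
 [ 59  16  20  12  14  11  16  18  13  17  15  13  13  10  14  12  17  21
   20  19 103]
 [ 91  18  14   8  13  12  14  16  20  17  21  17  18  15  19  16  18  17
   17  18 115]
 [ 86  20  15  19  14   9  16  18  18  19  20  18  18  16  18  14  16  17
   16  18 118]
 [106  20  18  12  13   7  15  18  18  17  19  18  16  21  21  17  20  17
   18  19 122]
 [101  15  14  14  14  13  14  16  19  16  18  16  15  19  21  17  18  18
   18  18 122]
 [ 99  13   9  14  10  15  19  16  14  18  18  17  18  18  17  18  19  20
   19  21 123]
 [100  86  85  82  82  76  17  18  19  22  16  20  17  17  20  14  21  17
   17  24 118]
 [106  96  99 109 101  95  17  18  21  17  18  18  21  19  15  22 156 153
  163 161 160]
 [132 131 134 131 129 124  18  19  16  18  18  17  18  19  17  33 173 171
  175 175 179]
 [133 136 134 129 133 132  36  26  18  23  12  15  14  13  11  82 172 167
  171 169 171]
 [136 133 130 134 130 133 136 135 124 132 134 134 177 172 178 175 169 170
  173 170 169]
 [136 129 128 133 137 136 134 133 129 130 134 137 172 170 173 167 170 176
  174 176 178]]
[[ 0.42416711 -0.29256269  0.133     ]
 [ 0.44079979 -0.29015539  0.133     ]
 [ 0.44245605 -0.30458399  0.133     ]
 [ 0.42667885 -0.30686838  0.133     ]] [ 0.43352545 -0.29854261  0.133     ]
foot back [[ 0.38417222 -0.27056618  0.008     ]
 [ 0.47160769 -0.25623373  0.008     ]] 0.08860236866110054 9.309155424813648
foot centre [ 0.43355161 -0.297939    0.008     ]
```

```bash
python3 - <<'E'
from h import *
go([0.4337,-0.2982,0.094],98)
E
```

```text
cm [-0.42  0.1  12.13] yaw now 98.2 turn [-0.  -0.   0.2] pos [ 0.4321 -0.2942  0.2153] q [ 0.04  0.26  0.58  1.94 -0.17  0.99  0.83] w 0.0429 t 29.38
```

Emit:
send_rows(
  rows=[
    {"slide":[-0.42,0.1,2],"angular":[0,0,0]},
    {"slide":[0,0,4],"angular":[0,0,0]},
    {"slide":[0,0,4],"angular":[0,0,0]},
    {"slide":[0,0,1.5],"angular":[0,0,0]},
    {"slide":[0,0,0.6],"angular":[0,0,0]},
    {"slide":[0,0,0],"angular":[0,0,0]},
  ],
)

```text
clock: 30.12
eef_pos: [0.4345, -0.2986, 0.0954]
tcp_rot: [0.001, 0.654, 0.757, 0.0]
ft_force: [-0.1, 0.5, 1.0]
grip_width: 0.0425
grasp_force: 0.0
```

Emit:
send_rows(
  rows=[
    {"slide":[0,0,0],"angular":[0,0,0]},
    {"slide":[0,0,0],"angular":[0,0,0]},
    {"slide":[0,0,0],"angular":[0,0,0]},
    {"slide":[0,0,0],"angular":[0,0,0]},
    {"slide":[0,0,0],"angular":[0,0,0]},
  ],
  fingers=-1,
  squeeze=50,
)

```text
clock: 30.75
eef_pos: [0.4347, -0.2987, 0.0959]
tcp_rot: [0.001, 0.654, 0.757, 0.0]
ft_force: [-0.8, 0.5, 5.6]
grip_width: 0.0175
grasp_force: 49.6
```

```bash
python3 - <<'E'
from h import *
go([0.4337,-0.2982,0.094],98)
y=np.radians(-8.5);ex=np.array([np.cos(y),np.sin(y)]);ey=np.array([-ex[1],ex[0]]);c=np.array([.5669,.0126])
for n,a in [('s0',(69,85)),('c',(69,-94)),('s6',(-60,-94))]: print(n,c+ex*a[0]/1000+ey*a[1]/1000)
E
```

```text
cm [ 0.07 -0.09  0.19] yaw now 98.3 turn [0.1 0.1 0.3] pos [ 0.4347 -0.2987  0.0959] q [ 0.12  0.43  0.51  2.04 -0.3   0.74  0.96] w 0.0175 t 30.75
s0 [0.64770589 0.0864675 ]
c [ 0.62124801 -0.09056634]
s6 [ 0.49366496 -0.07149893]
```

Emit:
send_rows(
  rows=[
    {"slide":[0,0,-2],"angular":[0,0,0]},
    {"slide":[0,0,-4],"angular":[0,0,0]},
    {"slide":[0,0,-5],"angular":[0,0,0]},
    {"slide":[0,0,-5],"angular":[0,0,0]},
    {"slide":[0,0,-3],"angular":[0,0,0]},
    {"slide":[0,0,0],"angular":[0,0,0]},
  ],
)

```text
clock: 31.5
eef_pos: [0.4349, -0.2989, 0.2868]
tcp_rot: [0.002, 0.654, 0.757, 0.001]
ft_force: [0.0, -0.0, -1.1]
grip_width: 0.0172
grasp_force: 48.9
```

```bash
python3 - <<'E'
from h import *
go([0.57,-0.05,0.30],81.5)
m,im,h=snap('wrist','w10'); m,im,h=snap('scene','s10')
E
```

```text
cm [22.66 16.99 -1.29] yaw now 98.3 turn [ 0.3  0.1 16.8] pos [ 0.4349 -0.2989  0.2868] q [ 0.01  0.19  0.61  1.84 -0.12  1.14  0.8 ] w 0.0172 t 31.5
```

View pics/w10.png

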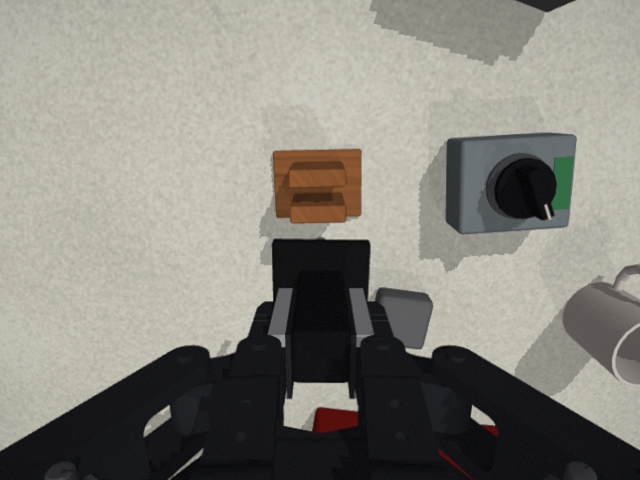

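The probe is gripped straight and the stand is empty, with foot corners (275,151), (361,149) and (361,216).

Emit:
send_rows(
  rows=[
    {"slide":[3.15,2.75,-0.5],"angular":[0,0,0]},
    {"slide":[3.15,2.75,-0.5],"angular":[0,0,0]},
    {"slide":[3.15,2.75,-0.5],"angular":[0,0,0]},
    {"slide":[3.15,2.75,-0.5],"angular":[0,0,0]},
    {"slide":[3.15,2.75,-0.5],"angular":[0,0,0]},
    {"slide":[3.15,2.75,-0.5],"angular":[0,0,8.4]},
    {"slide":[0,0,0],"angular":[0,0,8.4]},
    {"slide":[0,0,0],"angular":[0,0,0]},
  ],
)

```text
clock: 32.6
eef_pos: [0.569, -0.0868, 0.3124]
tcp_rot: [-0.001, 0.757, 0.654, -0.002]
ft_force: [-0.5, -0.5, -0.9]
grip_width: 0.0171
grasp_force: 48.9
```

```bash
python3 - <<'E'
from h import *
go([0.57,-0.05,0.30],81.5)
m,im,h=snap('wrist','w11')
go([0.6485,0.097,0.20],81.5)
V,hue,S=h[:,:,2],h[:,:,0],h[:,:,1]
k=(hue>12)&(hue<32)&(S>50)
for c in blobs(k,3000)[:2]: print('beige',cv2.boundingRect(c),rect(m,c,.075))
E
```

```text
cm [ 3.65 -0.43  1.23] yaw now 81.7 turn [-0.2  0.1  0.2] pos [ 0.569  -0.0868  0.3124] q [-0.33  0.26  0.52  1.69 -0.13  1.23  0.07] w 0.0171 t 32.6
cm [19.41  5.24 11.25] yaw now 81.7 turn [-0.2  0.   0.2] pos [ 0.5689 -0.0874  0.3128] q [-0.33  0.26  0.52  1.69 -0.13  1.23  0.07] w 0.0173 t 32.65
beige (228, 0, 150, 184) (array([0.56577325, 0.00164365]), (154.75672912597656, 126.41239166259766), 81.45677185058594)
```

View pics/w11.png

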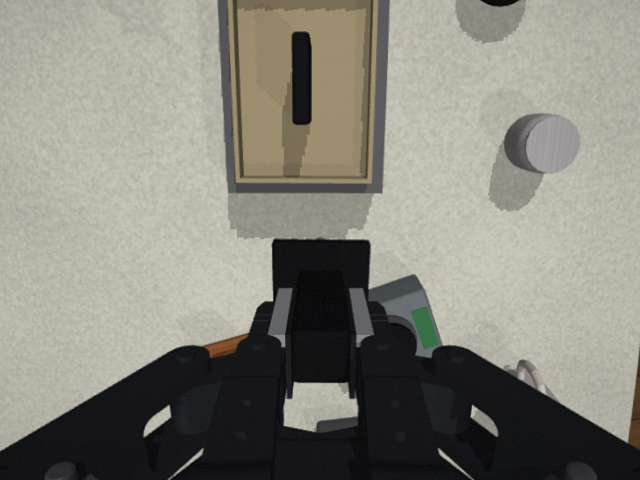

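The lid sits flush on the base: rectangle width 126.4 mm, yaw -8.5°, near edge at row 183. Next I'll move to the seam start.

```bash
python3 - <<'E'
from h import *
go([0.6507,0.099,0.1335],81.5)
E
```

```text
cm [19.64  5.45 17.9 ] yaw now 81.7 turn [-0.2  0.   0.2] pos [ 0.5689 -0.0874  0.3128] q [-0.33  0.26  0.52  1.69 -0.13  1.23  0.07] w 0.0173 t 32.65
```

Emit:
send_rows(
  rows=[
    {"slide":[4.91,1.36,0],"angular":[-0.2,0,0.2]},
    {"slide":[4.91,1.36,0],"angular":[0,0,0]},
    {"slide":[4.91,1.36,3],"angular":[0,0,0]},
    {"slide":[4.91,1.37,3],"angular":[0,0,0]},
    {"slide":[0,0,4],"angular":[0,0,0]},
    {"slide":[0,0,3],"angular":[0,0,0]},
    {"slide":[0,0,2.0],"angular":[0,0,0]},
    {"slide":[0,0,0.5],"angular":[0,0,0]},
  ],
)

```text
clock: 33.65
eef_pos: [0.6529, 0.098, 0.1584]
tcp_rot: [0.001, 0.759, 0.652, 0.0]
ft_force: [0.3, -0.2, -0.9]
grip_width: 0.0176
grasp_force: 49.0
```

Emit:
send_rows(
  rows=[
    {"slide":[0,0,0],"angular":[0,0,0]},
    {"slide":[0,0,0],"angular":[0,0,0]},
  ],
)

```text
clock: 33.9
eef_pos: [0.6545, 0.0986, 0.1613]
tcp_rot: [0.002, 0.758, 0.652, 0.002]
ft_force: [0.5, 0.4, -0.7]
grip_width: 0.0174
grasp_force: 49.0
```

```bash
python3 - <<'E'
from h import *
go([0.6507,0.099,0.1335],81.5)
m,im,h=snap('scene','s12')
cv2.imwrite('pics/s12c.png',cv2.resize(im[170:370,230:470,::-1],None,fx=2.5,fy=2.5,interpolation=cv2.INTER_CUBIC))
E
```

```text
cm [-0.02 -0.4   2.78] yaw now 81.3 turn [ 0.3 -0.1 -0.2] pos [0.6545 0.0986 0.1613] q [-0.49  0.53  0.4   1.66 -0.24  0.99 -0.16] w 0.0174 t 33.9
```

View pics/s12c.png

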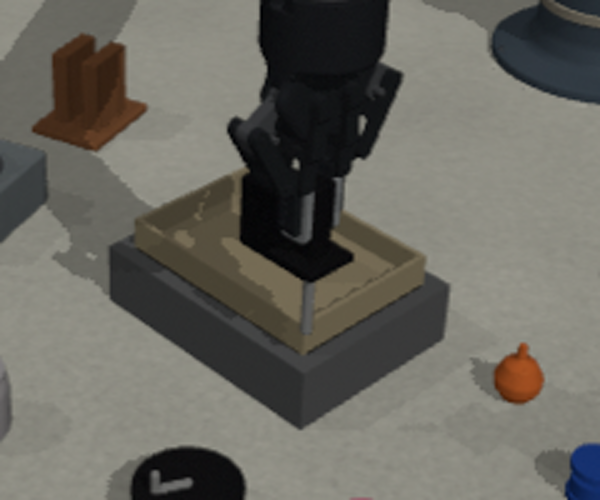

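The scene shows the probe vertical above the far-left corner, tip at about (307,335), still 3 cm above the rim.

Emit:
send_rows(
  rows=[
    {"slide":[0,-0.4,1.2],"angular":[0.2,0,0]},
    {"slide":[0,0,1.0],"angular":[0,0,0]},
    {"slide":[0,0,0.5],"angular":[0,0,0]},
    {"slide":[0,0,0],"angular":[0,0,0]},
    {"slide":[0,0,0],"angular":[0,0,0]},
  ],
)

```text
clock: 34.58
eef_pos: [0.65, 0.0993, 0.133]
tcp_rot: [0.0, 0.758, 0.652, 0.0]
ft_force: [-0.3, -0.3, 0.3]
grip_width: 0.0173
grasp_force: 49.0
```

```bash
python3 - <<'E'
from h import *
go([0.6507,0.099,0.1330],81.5)
ma,ia,h=snap('scene','s13')
cv2.imwrite('pics/s13c.png',cv2.resize(ia[230:350,300:440,::-1],None,fx=4,fy=4,interpolation=cv2.INTER_CUBIC))
p,R,s=pose(); print(s['ft_force'])
tip=p+R.as_matrix()@[0,0,.0809]; print('tip',tip,(project(ma,[tip])-[300,230])*4)
c=np.array([.567,.0124]);y=np.radians(-8.5);ex=np.array([np.cos(y),np.sin(y)]);ey=np.array([-ex[1],ex[0]])
for q in[(63,88),(77,102)]: print(q,(project(ma,[[*(c+ex*q[0]/1e3+ey*q[1]/1e3),.05]])-[300,230])*4)
E
```

```text
cm [-0.02  0.08 -0.  ] yaw now 81.3 turn [ 0.  -0.  -0.2] pos [0.65   0.0993 0.133 ] q [-0.49  0.55  0.39  1.69 -0.25  0.94 -0.15] w 0.0173 t 34.58
[ 0.39464489 -0.13902002 -1.01492042]
tip [0.65012175 0.09928142 0.0522663 ] [[203.9633619  341.08994768]]
(63, 88) [[196.8967535  327.84285046]]
(77, 102) [[197.48762304 357.16206381]]
```

View pics/s13c.png

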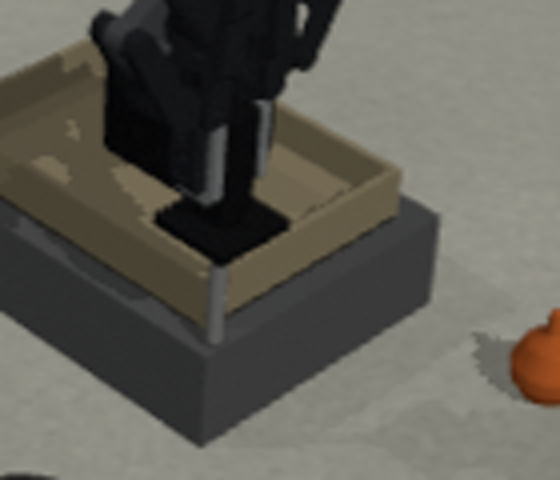

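The tip, at (217,342) in the crop, stands just above the rim outside the wall corner, matching the projection. I'll start the far-side sweep.

Emit:
send_rows(
  rows=[
    {"slide":[-0.375,0.05,0],"angular":[0,0,-0.2]},
    {"slide":[-0.375,0,0],"angular":[0,0,0]},
    {"slide":[-0.375,0,0],"angular":[0,0,0]},
    {"slide":[-0.375,0,0],"angular":[0,0,0]},
    {"slide":[-0.375,0,0],"angular":[0,0,0]},
    {"slide":[-0.375,0,0],"angular":[0,0,0]},
    {"slide":[-0.375,0,0],"angular":[0,0,0]},
    {"slide":[-0.375,0,0],"angular":[0,0,0]},
  ],
)

```text
clock: 35.62
eef_pos: [0.6457, 0.0693, 0.1328]
tcp_rot: [-0.0, 0.757, 0.653, 0.0]
ft_force: [-0.8, -0.6, -1.8]
grip_width: 0.0176
grasp_force: 49.1
```

Emit:
send_rows(
  rows=[
    {"slide":[-0.375,0,0],"angular":[0,0,0]},
    {"slide":[-0.375,0,0],"angular":[0,0,0]},
    {"slide":[-0.375,0,0],"angular":[0,0,0]},
    {"slide":[-0.375,0,0],"angular":[0,0,0]},
    {"slide":[-0.375,0,0],"angular":[0,0,0]},
    {"slide":[-0.375,0,0],"angular":[0,0,0]},
    {"slide":[-0.375,0,0],"angular":[0,0,0]},
    {"slide":[-0.375,0,0],"angular":[0,0,0]},
  ],
)

```text
clock: 36.62
eef_pos: [0.6413, 0.0396, 0.1328]
tcp_rot: [-0.0, 0.757, 0.653, 0.0]
ft_force: [-0.1, -0.2, -0.6]
grip_width: 0.0173
grasp_force: 49.1
```

Emit:
send_rows(
  rows=[
    {"slide":[-0.375,0,0],"angular":[0,0,0]},
    {"slide":[-0.375,0,0],"angular":[0,0,0]},
    {"slide":[-0.375,0,0],"angular":[0,0,0]},
    {"slide":[-0.375,0,0],"angular":[0,0,0]},
    {"slide":[-0.375,0,0],"angular":[0,0,0]},
    {"slide":[-0.375,0,0],"angular":[0,0,0]},
    {"slide":[-0.375,0,0],"angular":[0,0,0]},
    {"slide":[-0.375,0,0],"angular":[0,0,0]},
  ],
)

```text
clock: 37.62
eef_pos: [0.6369, 0.01, 0.1328]
tcp_rot: [-0.0, 0.757, 0.653, 0.0]
ft_force: [0.5, 0.8, -1.3]
grip_width: 0.0176
grasp_force: 49.1
```

```bash
cat > bf.py <<'E'
from h import *
p,R,s=pose(); tip=p+R.as_matrix()@[0,0,.0809]
c=np.array([.567,.0124]);y=np.radians(-8.5);ex=np.array([np.cos(y),np.sin(y)]);ey=np.array([-ex[1],ex[0]])
print('base frame mm',np.round(1e3*np.array([(tip[:2]-c)@ex,(tip[:2]-c)@ey,tip[2]-.05]),1),s['ft_force'])
go([*p],81.5)
E
python3 bf.py
```

```text
base frame mm [69.5  7.9  1.9] [ 0.54893086  0.82014483 -1.3354119 ]
cm [0. 0. 0.] yaw now 81.5 turn [ 0. -0.  0.] pos [0.6369 0.01   0.1328] q [-0.37  0.52  0.4   1.75 -0.25  0.92 -0.01] w 0.0176 t 37.62
```

Emit:
send_rows(
  rows=[
    {"slide":[-0.375,0,0],"angular":[0,0,0]},
    {"slide":[-0.375,0,0],"angular":[0,0,0]},
    {"slide":[-0.375,0,0],"angular":[0,0,0]},
    {"slide":[-0.375,0,0],"angular":[0,0,0]},
    {"slide":[-0.375,0,0],"angular":[0,0,0]},
    {"slide":[-0.375,0,0],"angular":[0,0,0]},
    {"slide":[-0.375,0,0],"angular":[0,0,0]},
    {"slide":[-0.375,0,0],"angular":[0,0,0]},
  ],
)

```text
clock: 38.62
eef_pos: [0.6325, -0.0197, 0.1328]
tcp_rot: [-0.0, 0.757, 0.653, 0.0]
ft_force: [-0.3, -0.1, -1.0]
grip_width: 0.0172
grasp_force: 49.1
```

Emit:
send_rows(
  rows=[
    {"slide":[-0.375,0,0],"angular":[0,0,0]},
    {"slide":[-0.375,0,0],"angular":[0,0,0]},
    {"slide":[-0.375,0,0],"angular":[0,0,0]},
    {"slide":[-0.375,0,0],"angular":[0,0,0]},
    {"slide":[-0.375,0,0],"angular":[0,0,0]},
    {"slide":[-0.375,0,0],"angular":[0,0,0]},
    {"slide":[-0.375,0,0],"angular":[0,0,0]},
    {"slide":[-0.375,0,0],"angular":[0,0,0]},
  ],
)

```text
clock: 39.62
eef_pos: [0.6281, -0.0494, 0.1328]
tcp_rot: [-0.0, 0.757, 0.653, 0.0]
ft_force: [-0.7, -0.9, -1.0]
grip_width: 0.0173
grasp_force: 49.1
```

Emit:
send_rows(
  rows=[
    {"slide":[-0.375,0,0],"angular":[0,0,0]},
    {"slide":[-0.375,0,0],"angular":[0,0,0]},
    {"slide":[-0.375,0,0],"angular":[0,0,0]},
    {"slide":[-0.375,0,0],"angular":[0,0,0]},
    {"slide":[-0.375,0,0],"angular":[0,0,0]},
    {"slide":[-0.375,0,0],"angular":[0,0,0]},
    {"slide":[-0.375,0,0],"angular":[0,0,0]},
    {"slide":[-0.375,0,0],"angular":[0,0,0]},
  ],
)

```text
clock: 40.62
eef_pos: [0.6237, -0.0791, 0.1328]
tcp_rot: [-0.0, 0.757, 0.653, 0.0]
ft_force: [0.4, -0.3, -2.0]
grip_width: 0.0178
grasp_force: 49.1
```

Emit:
send_rows(
  rows=[
    {"slide":[-0.375,0,0],"angular":[0,0,0]},
    {"slide":[-0.375,0,0],"angular":[0,0,0]},
    {"slide":[-0.375,0,0],"angular":[0,0,0]},
    {"slide":[-0.15,0,0],"angular":[0,0,0]},
    {"slide":[0,0,0],"angular":[0,0,0]},
  ],
)

```text
clock: 41.25
eef_pos: [0.6218, -0.0915, 0.1328]
tcp_rot: [-0.0, 0.757, 0.653, 0.0]
ft_force: [0.3, -0.1, -1.6]
grip_width: 0.0177
grasp_force: 49.1
```

```bash
python3 bf.py
```

```text
base frame mm [ 69.6 -94.6   1.9] [ 0.29254816 -0.09252168 -1.59020453]
cm [0. 0. 0.] yaw now 81.5 turn [-0. -0.  0.] pos [ 0.6218 -0.0915  0.1328] q [-0.22  0.51  0.41  1.77 -0.25  0.91  0.15] w 0.0177 t 41.25
```

Emit:
send_rows(
  rows=[
    {"slide":[0,-0.375,0],"angular":[0,0,0]},
    {"slide":[0,-0.375,0],"angular":[0,0,0]},
    {"slide":[0,-0.375,0],"angular":[0,0,0]},
    {"slide":[0,-0.375,0],"angular":[0,0,0]},
    {"slide":[0,-0.375,0],"angular":[0,0,0]},
    {"slide":[0,-0.375,0],"angular":[0,0,0]},
    {"slide":[0,-0.375,0],"angular":[0,0,0]},
    {"slide":[0,-0.375,0],"angular":[0,0,0]},
  ],
)

```text
clock: 42.25
eef_pos: [0.5919, -0.087, 0.1328]
tcp_rot: [-0.0, 0.757, 0.653, 0.0]
ft_force: [-0.5, -0.1, -0.3]
grip_width: 0.018
grasp_force: 49.1
```

Emit:
send_rows(
  rows=[
    {"slide":[0,-0.375,0],"angular":[0,0,0]},
    {"slide":[0,-0.375,0],"angular":[0,0,0]},
    {"slide":[0,-0.375,0],"angular":[0,0,0]},
    {"slide":[0,-0.375,0],"angular":[0,0,0]},
    {"slide":[0,-0.375,0],"angular":[0,0,0]},
    {"slide":[0,-0.375,0],"angular":[0,0,0]},
    {"slide":[0,-0.375,0],"angular":[0,0,0]},
    {"slide":[0,-0.375,0],"angular":[0,0,0]},
  ],
)

```text
clock: 43.25
eef_pos: [0.5623, -0.0826, 0.1328]
tcp_rot: [-0.0, 0.757, 0.653, 0.0]
ft_force: [-0.9, 0.2, -1.5]
grip_width: 0.0173
grasp_force: 49.1
```

Emit:
send_rows(
  rows=[
    {"slide":[0,-0.375,0],"angular":[0,0,0]},
    {"slide":[0,-0.375,0],"angular":[0,0,0]},
    {"slide":[0,-0.375,0],"angular":[0,0,0]},
    {"slide":[0,-0.375,0],"angular":[0,0,0]},
    {"slide":[0,-0.375,0],"angular":[0,0,0]},
    {"slide":[0,-0.375,0],"angular":[0,0,0]},
    {"slide":[0,-0.375,0],"angular":[0,0,0]},
    {"slide":[0,-0.375,0],"angular":[0,0,0]},
  ],
)

```text
clock: 44.25
eef_pos: [0.5326, -0.0781, 0.1328]
tcp_rot: [-0.0, 0.757, 0.653, 0.0]
ft_force: [-0.5, 0.5, -1.1]
grip_width: 0.0175
grasp_force: 49.1
```

Emit:
send_rows(
  rows=[
    {"slide":[0,-0.375,0],"angular":[0,0,0]},
    {"slide":[0,-0.375,0],"angular":[0,0,0]},
    {"slide":[0,-0.375,0],"angular":[0,0,0]},
    {"slide":[0,-0.375,0],"angular":[0,0,0]},
    {"slide":[0,-0.375,0],"angular":[0,0,0]},
    {"slide":[0,-0.375,0],"angular":[0,0,0]},
    {"slide":[0,-0.375,0],"angular":[0,0,0]},
    {"slide":[0,-0.375,0],"angular":[0,0,0]},
  ],
)

```text
clock: 45.25
eef_pos: [0.5029, -0.0737, 0.1328]
tcp_rot: [-0.0, 0.757, 0.653, 0.0]
ft_force: [-0.3, 0.5, -1.2]
grip_width: 0.0178
grasp_force: 49.1
```

Emit:
send_rows(
  rows=[
    {"slide":[0,-0.375,0],"angular":[0,0,0]},
    {"slide":[0,-0.375,0],"angular":[0,0,0]},
    {"slide":[0,-0.375,0],"angular":[0,0,0]},
    {"slide":[0,-0.375,0],"angular":[0,0,0]},
    {"slide":[0,-0.375,0],"angular":[0,0,0]},
    {"slide":[0,-0.3,0],"angular":[0,0,0]},
    {"slide":[0,0,0],"angular":[0,0,0]},
  ],
)

```text
clock: 46.12
eef_pos: [0.4814, -0.0705, 0.1328]
tcp_rot: [-0.0, 0.757, 0.653, 0.0]
ft_force: [0.1, 0.3, -0.7]
grip_width: 0.0176
grasp_force: 49.1
```

```bash
python3 bf.py; python3 - <<'E'
from h import *
# stand from w10 (TCP pose then: 0.4349,-0.2989,0.2868): rebuild that camera pose
mw=camera_model('wrist'); p,R,s=pose()
T0=np.eye(4);T0[:3,:3]=R.as_matrix();T0[:3,3]=p
rel=np.linalg.inv(T0)@mw['T']
Rn=Ro.from_quat([.654,.757,.001,.002]);T1=np.eye(4);T1[:3,:3]=Rn.as_matrix();T1[:3,3]=[.4349,-.2989,.2868]
mw['T']=T1@rel
P=onplane(mw,[[274.5,151],[361,149.5]],.008); d=(P[1]-P[0]);L=np.linalg.norm(d);d/=L;n=np.array([d[1],-d[0],0])
print('foot',L,np.degrees(np.arctan2(d[1],d[0])),P.mean(0)+n*.035)
P=onplane(mw,[[361,216]],.008);print('near corner',P)
im=cv2.imread('pics/w10.png')
print(cv2.cvtColor(im,cv2.COLOR_BGR2HSV)[155:225:1,318,2])
E
```

```text
base frame mm [-72.4 -94.6   1.9] [ 0.10669624  0.31250378 -0.67695546]
cm [0. 0. 0.] yaw now 81.5 turn [-0. -0.  0.] pos [ 0.4814 -0.0705  0.1328] q [-0.3   0.3   0.44  2.09 -0.18  0.78  0.09] w 0.0176 t 46.12
foot 0.08712185603488298 9.31409037231497 [ 0.434451   -0.29799187  0.008     ]
near corner [[ 0.48359216 -0.32428129  0.008     ]]
[134 126 120 122 124 123 108  93  93  93  93  93  92  91 112 131 138 139
 137 136 134 133 135 136 134 135 134 132 130 132 130 113  95  96 101 100
  97  81  69  65  65  66  65  66  64  63  64  84  93  91  97 123 136 137
 136 135 135 134 136 135 134 134 133 131 132 132 129 118 143 153]
```

The full path is swept. Next the probe goes back to where it was picked up.

Emit:
send_rows(
  rows=[
    {"slide":[0,0,-3],"angular":[0,0,0]},
    {"slide":[0,0,-5],"angular":[0,0,0]},
    {"slide":[0,0,-4],"angular":[0,0,-8.4]},
    {"slide":[0,0,0],"angular":[0,0,-8.4]},
    {"slide":[0,0,0],"angular":[0,0,0]},
  ],
)

```text
clock: 46.75
eef_pos: [0.4817, -0.0706, 0.2531]
tcp_rot: [0.0, 0.654, 0.756, 0.0]
ft_force: [-0.9, 0.3, -1.4]
grip_width: 0.017
grasp_force: 49.1
```

```bash
python3 - <<'E'
from h import *
go([0.4347,-0.2987,0.19],98.3)
E
```

```text
cm [-21.9   -7.92   6.3 ] yaw now 98.2 turn [ 0.  -0.  -0.1] pos [ 0.4817 -0.0706  0.2531] q [-0.33  0.14  0.44  1.96 -0.07  1.06  0.28] w 0.017 t 46.75
```

Emit:
send_rows(
  rows=[
    {"slide":[-4.38,-1.58,0],"angular":[0,0,0]},
    {"slide":[-4.38,-1.58,0],"angular":[0,0,0]},
    {"slide":[-4.38,-1.58,0],"angular":[0,0,0]},
    {"slide":[-4.38,-1.59,0],"angular":[0,0,0]},
    {"slide":[-4.38,-1.59,3],"angular":[0,0,0]},
    {"slide":[0,0,3],"angular":[0,0,0]},
    {"slide":[0,0,0],"angular":[0,0,0]},
    {"slide":[0,0,0],"angular":[0,0,0]},
  ],
)

```text
clock: 47.75
eef_pos: [0.4357, -0.2984, 0.1933]
tcp_rot: [0.0, 0.654, 0.757, 0.0]
ft_force: [1.0, -0.1, -0.9]
grip_width: 0.0173
grasp_force: 49.0
```

```bash
python3 - <<'E'
from h import *
go([0.4347,-0.2987,0.097],98.3)
m,im,h=snap('scene','s14');cv2.imwrite('pics/s14c.png',cv2.resize(im[130:260,180:340,::-1],None,fx=4,fy=4,interpolation=cv2.INTER_CUBIC))
E
```

```text
cm [-0.01 -0.1   9.63] yaw now 98.3 turn [0. 0. 0.] pos [ 0.4357 -0.2984  0.1933] q [ 0.04  0.3   0.59  1.95 -0.2   0.95  0.87] w 0.0173 t 47.75
```

Emit:
send_rows(
  rows=[
    {"slide":[0,-0.1,2],"angular":[0,0,0]},
    {"slide":[0,0,1.5],"angular":[0,0,0]},
    {"slide":[0,0,1],"angular":[0,0,0]},
    {"slide":[0,0,1],"angular":[0,0,0]},
    {"slide":[0,0,0],"angular":[0,0,0]},
  ],
)

```text
clock: 48.42
eef_pos: [0.4338, -0.2986, 0.1372]
tcp_rot: [-0.001, 0.654, 0.757, -0.0]
ft_force: [-0.5, -0.3, -1.5]
grip_width: 0.0177
grasp_force: 49.0
```

Emit:
send_rows(
  rows=[
    {"slide":[0,0,1],"angular":[0,0,0]},
    {"slide":[0,0,1],"angular":[0,0,0]},
    {"slide":[0,0,1],"angular":[0,0,0]},
    {"slide":[0,0,0.6],"angular":[0,0,0]},
    {"slide":[0,0,0.3],"angular":[0,0,0]},
    {"slide":[0,0,0],"angular":[0,0,0]},
  ],
)

```text
clock: 49.18
eef_pos: [0.434, -0.2989, 0.0987]
tcp_rot: [-0.0, 0.654, 0.757, -0.0]
ft_force: [0.1, 0.2, -1.0]
grip_width: 0.0172
grasp_force: 49.0
```

Tip is in the slot with no contact force, and 3 mm remain.

Emit:
send_rows(
  rows=[
    {"slide":[0,0,0.15],"angular":[0,0,0]},
    {"slide":[0,0,0.15],"angular":[0,0,0]},
    {"slide":[0,0,0],"angular":[0,0,0]},
  ],
)

```text
clock: 49.55
eef_pos: [0.4342, -0.2989, 0.0959]
tcp_rot: [0.0, 0.654, 0.757, 0.0]
ft_force: [0.6, -0.5, -1.4]
grip_width: 0.0173
grasp_force: 49.2
```

Emit:
send_rows(
  rows=[
    {"slide":[0,0,0],"angular":[0,0,0]},
    {"slide":[0,0,0],"angular":[0,0,0]},
    {"slide":[0,0,0],"angular":[0,0,0]},
    {"slide":[0,0,-2],"angular":[0,0,0]},
    {"slide":[0,0,-4],"angular":[0,0,0]},
    {"slide":[0,0,-5],"angular":[0,0,0]},
    {"slide":[0,0,-5],"angular":[0,0,0]},
    {"slide":[0,0,0],"angular":[0,0,0]},
  ],
  fingers=0,
)

```text
clock: 50.55
eef_pos: [0.4359, -0.3005, 0.2598]
tcp_rot: [0.004, 0.654, 0.757, 0.001]
ft_force: [-0.4, 0.9, -0.8]
grip_width: 0.0427
grasp_force: 0.0
```

```bash
python3 - <<'E'
from h import *
p=pose()[0];print(p)
m,im,h=snap('scene','s15');cv2.imwrite('pics/s15c.png',cv2.resize(im[130:350,180:430,::-1],None,fx=2.7,fy=2.7,interpolation=cv2.INTER_CUBIC))
E
```

```text
[ 0.4359394  -0.30053275  0.25984352]
```

View pics/s15c.png

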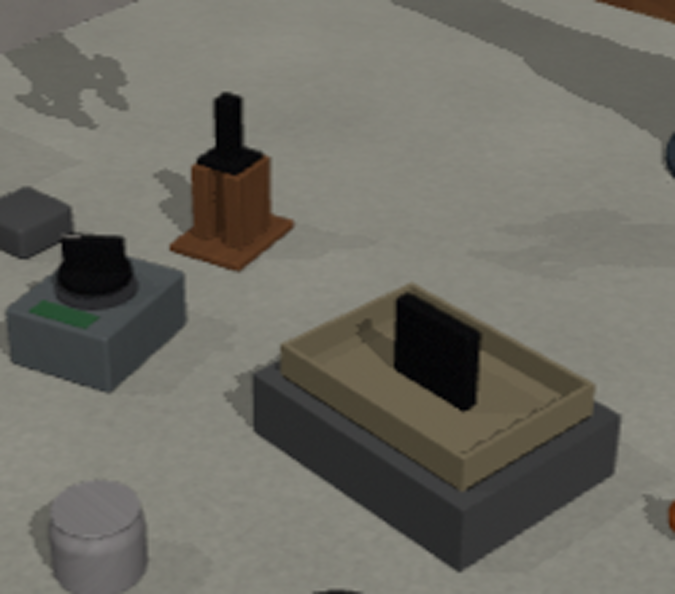

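The probe hangs upright in its stand (228,150), the lid is seated (440,390), and the knob is turned (95,250). I'm handing the job in.

```bash
python3 -c "
from station import *
print(close_job())"
```

```text
the job is handed in; nothing more can be done
None
```

I completed every step and handed the job in at about 50 s of the 210 s limit, but no verdict came back: both spools are in the lower tray, the upper tray is seated, the tester knob is turned to its stop, the joint is traced at 3 cm/s, and the probe hangs upright in its stand.

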